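Pack dropper bottles and screw the transport canister shut

ROBOT

A 6-joint arm with a two-finger parallel gripper is mounted at the origin on the work surface. World frame = base frame: x ahead of the robot, y to its left, z up, the work surface at z = 0. Lengths are in m, angles in degrees, forces in N, time in s.
With the tool pointing down it reaches from about 0.3 to 0.85 m from the base axis. Payload 4.2 kg.
Tool frame: the origin (TCP) lies midway between the tips of the shut fingers; the grasp point (between the pads) lies 19 mm behind it; z points along the fingers, y is the line along which they close (so a half turn about z gives the same grasp; the last joint's range is limited). The gripper opens to 91 mm and grips with 3 to 60 N. Pads are 32 mm wide; open, the fingers measure 118 mm over their backs; the gripper's body (76 mm by 178 mm) begins 60 mm behind the grasp point.
Start: joints at [-72.995, 18.312, 89.639, -0, 72.044, -1.146], TCP at [0.179, -0.546, 0.214] pointing down, gripper open.
Joint ranges: [-177.97, 177.97], [-48.28, 115.42], [12.27, 149.76], [-77.06, 257.06], [2.81, 150.46], [-146.56, 146.56]. Speed limits (degrees/s): [147.25, 147.25, 180, 180, 180, 180].

INTERFACE

Orientations are given as [roll, pitch, yaw] about the fixed x, y, z axes, in that order (R = Rz(yaw) Ry(pitch) Rx(roll)).
In Python, from workcell import manip gives the robot as it stands.
- The arm moves only by the shell command python3 -m inch 'ROWS' [OPENING]. ROWS is JSON, a list that holds one entry, the list of rows, each a list of 4 numbers: the shift along the tool's x, y, z each as a share of 40 mm, from -1 to 1, then the turn about the tool's z as a share of 4 degrees, from -1 to 1. A call has exactly 8 rows; each row shifts and turns the commanded pose from where the row before left it, along the tool's axes as they then stand; what a row does not reach is not made up. A row lasts 1/12 s, in which the tool goes at most 41.7 mm and 7.16 degrees, less where a joint would pass 70% of its speed; a pose out of reach is approached as far as the arm can. A call with a number of a shift or a turn outside -1 to 1 is refused whole. A call with a gripper value outside its range is refused whole. OPENING is the gripper's target within -1 to 1 (fully open at 1, half-way at 0, shut at -1), set as the call begins (- or left out, the last holds). The fingers move at their own pace and stop on an object; the grip force is fixed at half the most. Time passes only in rows, so rows that do not move let the fingers close, or fill a call up. It gives the time, the measured TCP pose, the force, the opening and the grip force at its end, in the units of the state.
- manip.observe(): the state, without advancing time (a new reading comes with each control period).
- manip.snapshot(name): name is "side" or "top"; returns a dict with "color" (420x560x3 uint8, red, green, blue), "intrinsics" (3x3 intrinsics, pixels), "rvec" (rotation vector, rad) and "tvec" (3), from world to camera coordinates, as OpenCV has them. Camera axes: x right, y down, z forward; pixel columns grow to the right and rows downward; lengths in m; the calibration is good to about 2 mm. A picture is of the moment at which its call begins. There is no depth.
- manip.finish_job(): hands the job in; it is judged then, once.
The state is a dict: "time": time; "qpos": joint angles; "qd": joint speeds; "joint_torque": joint torques, N m; "tool_pos": TCP position; "ee_rot": TCP orientation; "contact_force": force on the tool from outside, world axes, zero at the start; "moment": the same for the moment, N m; "gripper_width": finger opening in m; "grip_force": force on a finger pad.
Only numpy, scipy, OpenCV 4.12 (cv2) and the standard library are available. Lean on these libraries where they do the work, as an engineer would, in place of code of your own. Each camera call takes 0.05 s, during which the arm holds its last target. There are 200 camera calls.

TASK

Pack all the dropper bottles upright into the clamped transport canister in a honeycomb pattern, one in the middle and the others round it. Then set the lid on the neck, turn it backward (counterclockwise) until it drops into the thread start, and screw it forward, level, until it is fully home. Do not knock over or push away the specimen pot and the test cassette that stand among the bottles.

Things in the scene. Friction and masses are not known exactly. Their poses are not given: they have to be found in the camera images.
- canister: round aluminium canister, open on top, clamped to the bench (it cannot move). Origin on its axis at bench level, z up. Floor 10 mm above the origin, rim 72 mm; bore 114 mm diameter (111 at the mouth), outside 120 mm; the last 8 mm below the rim taper outside as a lead-in for the lid. Its screw neck: see neck, neck_use.
- neck (a point): on the canister's axis, 50 mm up: the screw neck. Outside it 3 equal thread starts, 120 deg apart: each a ridge 78 deg long, 6.5 mm proud, sinking 7 mm clockwise (from above); at its upper, counterclockwise end a gap 38 deg wide; then a stop post. Where round the neck they lie differs from run to run and is NOT in this pose: find it by turning or look.
- neck_use (a point): on the axis at the rim, 72 mm up. A lid set down rests on the ridges, or by chance on the posts (it then first slips 5 mm to the ridges) or falls into the gaps. Turned forward (clockwise from above) on top it jams at the posts. Turned backward it climbs, then drops 12 mm by its own weight into the gaps. Turned forward from there, by up to about 105 deg, it is drawn 7 mm down until it meets the posts: home.
- lid_grip (a point): loose white screw lid: an upside-down cup 144 mm diameter, 87 mm high, 0.28 to 0.46 kg, with a grip bar across its top, 92 mm long (along x), 24 mm wide (y), 34 mm high. Point on the lid's axis in the bar, 108 mm above the lower edge, 13 mm below the bar's top; z up. The lid is free to drop only when the bar is held loosely (e.g. 2 to 3 mm play each side) or let go.
- lid_edge (a point): centre of the lid's lower edge (108 mm below lid_grip). Inside it are 3 lugs, 120 deg apart, unmarked, with 1 to 1.5 mm clearance round the neck. Height above the canister's origin: 50 to 57 mm when the lid rests on top of the thread, about 45 mm when dropped into the thread start, about 37.5 mm when home.
- bottle0_mid (a point): dropper bottle (5 to 7 of the seven are present, all alike), standing: amber glass body 34 mm diameter, 62 mm high, foot chamfered by 4.5 mm, then a black rubber dropper stem 14 mm diameter up to 100 mm, to be gripped; weighted base, 0.07 to 0.12 kg. This point is on its axis half-way up, 50 mm above its underside; z is its axis. Inside the canister it stands 60 mm above the canister's origin.
- bottle1_mid (a point): dropper bottle (5 to 7 of the seven are present, all alike), standing: amber glass body 34 mm diameter, 62 mm high, foot chamfered by 4.5 mm, then a black rubber dropper stem 14 mm diameter up to 100 mm, to be gripped; weighted base, 0.07 to 0.12 kg. This point is on its axis half-way up, 50 mm above its underside; z is its axis. Inside the canister it stands 60 mm above the canister's origin.
- bottle2_mid (a point): dropper bottle (5 to 7 of the seven are present, all alike), standing: amber glass body 34 mm diameter, 62 mm high, foot chamfered by 4.5 mm, then a black rubber dropper stem 14 mm diameter up to 100 mm, to be gripped; weighted base, 0.07 to 0.12 kg. This point is on its axis half-way up, 50 mm above its underside; z is its axis. Inside the canister it stands 60 mm above the canister's origin.
- bottle3_mid (a point): dropper bottle (5 to 7 of the seven are present, all alike), standing: amber glass body 34 mm diameter, 62 mm high, foot chamfered by 4.5 mm, then a black rubber dropper stem 14 mm diameter up to 100 mm, to be gripped; weighted base, 0.07 to 0.12 kg. This point is on its axis half-way up, 50 mm above its underside; z is its axis. Inside the canister it stands 60 mm above the canister's origin.
- bottle4_mid (a point): dropper bottle (5 to 7 of the seven are present, all alike), standing: amber glass body 34 mm diameter, 62 mm high, foot chamfered by 4.5 mm, then a black rubber dropper stem 14 mm diameter up to 100 mm, to be gripped; weighted base, 0.07 to 0.12 kg. This point is on its axis half-way up, 50 mm above its underside; z is its axis. Inside the canister it stands 60 mm above the canister's origin.
- bottle5_mid (a point): dropper bottle (5 to 7 of the seven are present, all alike), standing: amber glass body 34 mm diameter, 62 mm high, foot chamfered by 4.5 mm, then a black rubber dropper stem 14 mm diameter up to 100 mm, to be gripped; weighted base, 0.07 to 0.12 kg. This point is on its axis half-way up, 50 mm above its underside; z is its axis. Inside the canister it stands 60 mm above the canister's origin.
- bottle6_mid (a point): dropper bottle (5 to 7 of the seven are present, all alike), standing: amber glass body 34 mm diameter, 62 mm high, foot chamfered by 4.5 mm, then a black rubber dropper stem 14 mm diameter up to 100 mm, to be gripped; weighted base, 0.07 to 0.12 kg. This point is on its axis half-way up, 50 mm above its underside; z is its axis. Inside the canister it stands 60 mm above the canister's origin.
- pot: bystander: specimen pot with white cap, 45 mm diameter, 58 mm high, standing among the bottles; origin at its underside
- cassette: bystander: flat white test cassette 62 x 22 x 6 mm lying among the bottles; origin at its underside
Not all that is in view belongs to the job. Leave any blue look-alike of the part that bears bottle2_mid alone.

How it is judged:
By the outcome, as a careful person would: the job done as asked, in the order asked, and still so for the second after the job is handed in, with the robot touching nothing.
Of bottle0, bottle1, bottle2, bottle3, bottle4, bottle5, bottle6 only 5 to 7 are there at a start; the rules pass over those that are not, and their reading is None.
At some moment in a run one of bottle0, bottle1, bottle2, bottle3, bottle4, bottle5, bottle6, lid may be knocked a few centimetres aside while the robot is not near it.
It also fails if it takes over 210 s, if anything falls off the work surface, if the arm or the gripper's body presses on something with over 40 N, if the wrist force passes 120 N, or if a joint passes its speed limit or range.

## Working session

There is one attempt and no reset: what is moved stays moved. The work goes in short steps, Python scripts to look and compute and a shell command to move; the robot and the scene stay as the last step left them, time stands still between calls to the robot, and variables do not carry over. Pictures are saved under pics/ and viewed, at most 14 in all, crops included, and the job is handed in when it is done.

```bash
ls; mkdir -p pics; cat > h.py <<'E'
import cv2,numpy as np
from workcell import manip
def snap(n,f=None):
    s=manip.snapshot(n); 
    if f: cv2.imwrite('pics/'+f,s['color'][:,:,::-1])
    s['R']=cv2.Rodrigues(np.array(s['rvec'],float))[0]; s['t']=np.array(s['tvec'],float).reshape(3); s['K']=np.array(s['intrinsics'],float)
    return s
def cam(s): return -s['R'].T@s['t']
def ray(s,u,v): 
    d=s['R'].T@np.linalg.inv(s['K'])@np.array([u,v,1.]); return d/np.linalg.norm(d)
def onz(s,u,v,z):
    c=cam(s);d=ray(s,u,v); return c+d*(z-c[2])/d[2]
def proj(s,p):
    q=s['K']@(s['R']@np.asarray(p,float)+s['t']); return q[:2]/q[2]
def tri(s1,p1,s2,p2):
    A=np.zeros((3,3));b=np.zeros(3);D=[]
    for s,p in((s1,p1),(s2,p2)):
        d=ray(s,*p);M=np.eye(3)-np.outer(d,d);A+=M;b+=M@cam(s);D.append((cam(s),M))
    x=np.linalg.solve(A,b); return x,max(np.linalg.norm(M@(x-c)) for c,M in D)
E
python3 - <<'E'
from h import *
for n in('top','side'):
    s=snap(n,n+'1.png');print(n,cam(s).round(3),s['K'].round(1).tolist(),ray(s,280,210).round(2))
    np.save('pics/'+n+'1.npy',s,allow_pickle=True)
print(manip.observe())
E
```

```text
pics
top [0.358 0.049 1.13 ] [[456.8, 0.0, 287.7], [0.0, 456.8, 209.4], [0.0, 0.0, 1.0]] [ 0.09 -0.   -1.  ]
side [0.211 0.651 0.571] [[381.8, 0.0, 280.0], [0.0, 381.8, 216.5], [0.0, 0.0, 1.0]] [ 0.3  -0.76 -0.57]
{'time': 0.1, 'qpos': array([-7.29963674e+01,  1.83450291e+01,  8.96982598e+01, -7.54550094e-05,
        7.20450789e+01, -1.14534963e+00]), 'qd': array([-0.01677281, -0.07182668, -0.13246577,  0.09502908, -0.01685455,
        0.00314848]), 'joint_torque': array([ 1.20993023e-03, -4.13331735e+01, -2.32509881e+01,  7.29811960e-02,
        4.21923527e-02, -6.84786278e-05]), 'tool_pos': array([ 0.17897947, -0.54595886,  0.21324176]), 'ee_rot': array([-1.79911648e+02, -1.69463499e-03,  1.81490043e+01]), 'contact_force': array([-0.12681373, -0.00236753,  0.5291444 ]), 'moment': array([ 0.03584613,  0.03774779, -0.00077383]), 'grip_force': 0.0, 'gripper_width': 0.09136554711605939}
```

View pics/top1.png

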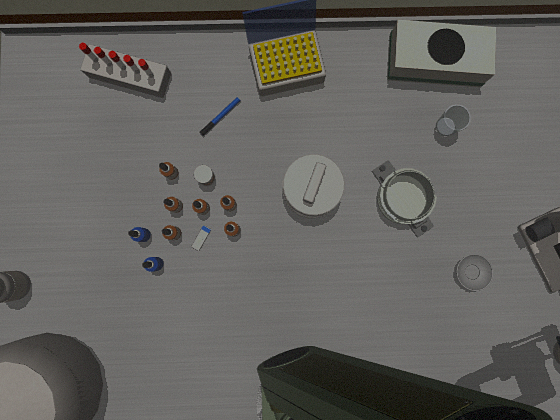

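View pics/side1.png

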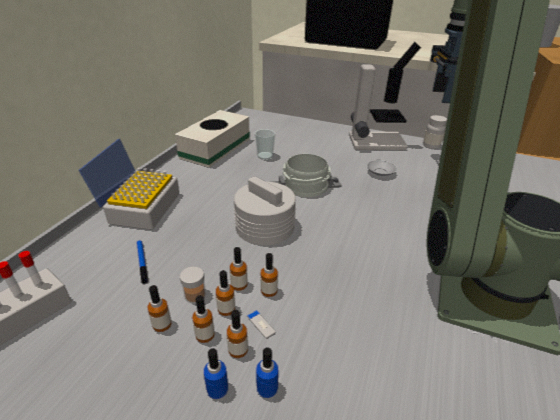

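Six amber bottles (top view around (167,169), (172,204), (201,206), (228,202), (171,232), (232,229)), two blue decoys, the pot at (204,175), cassette at (201,238), lid at (313,185), canister at (407,197). Zooming in to measure.

```bash
python3 - <<'E'
from h import *
a=cv2.imread('pics/top1.png');b=cv2.imread('pics/side1.png')
A=cv2.resize(a[150:285,115:250],None,fx=4,fy=4,interpolation=cv2.INTER_CUBIC)
B=cv2.resize(a[145:245,275:445],None,fx=4,fy=4,interpolation=cv2.INTER_CUBIC)
cv2.imwrite('pics/a.png',A[:540,:]);cv2.imwrite('pics/b.png',B)
C=cv2.resize(b[235:405,125:295],None,fx=3.5,fy=3.5,interpolation=cv2.INTER_CUBIC);cv2.imwrite('pics/c.png',C)
E
```

```text
(no output)
```

View pics/a.png

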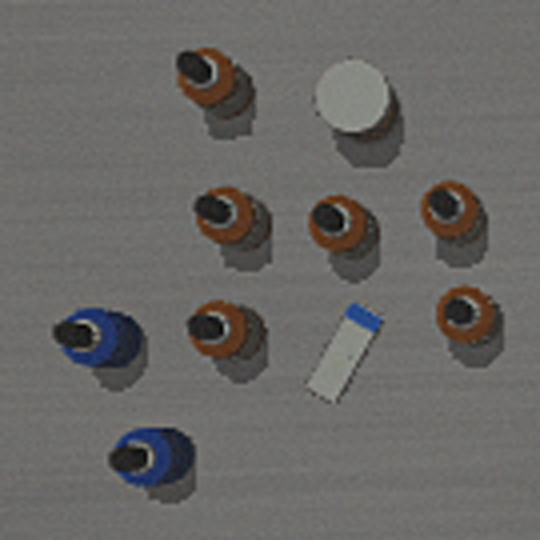

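View pics/b.png

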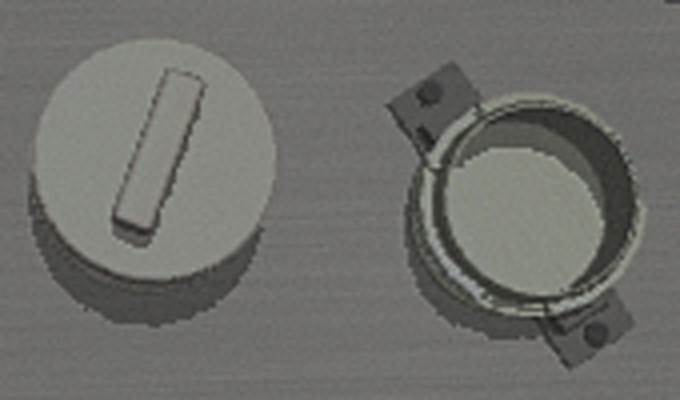

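View pics/c.png

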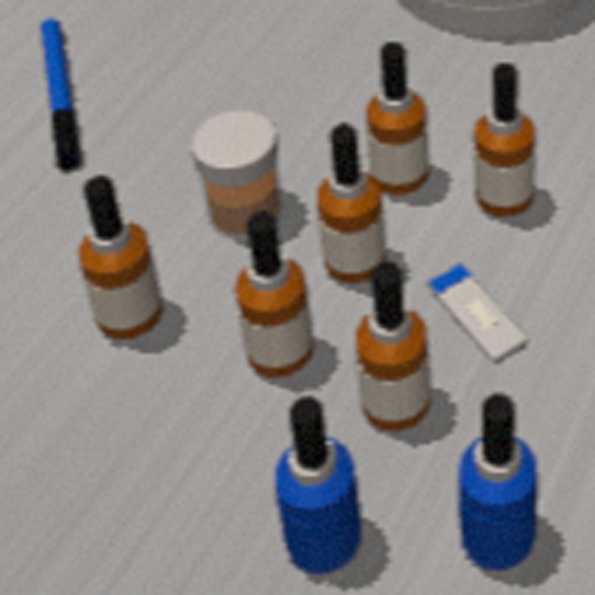

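```bash
cat > stems.py <<'E'
from h import *
def stems(t,s,z=None):
    """dark stem blobs in both views, matched by triangulation gap; returns list (xyz, gap)"""
    out=[]
    for im in(t,s):
        g=im['color'].max(2); m=(g<48).astype(np.uint8)
        n,l,st,c=cv2.connectedComponentsWithStats(m,connectivity=4)
        out.append([tuple(c[i]) for i in range(1,n) if 15<st[i,4]<220 and max(st[i,2:4])<26])
    r=[]
    for p in out[0]:
        best=None
        for q in out[1]:
            x,e=tri(t,p,s,q)
            if .07<x[2]<.12 and x[0]<.75 and e<.004 and (best is None or e<best[1]): best=(x,e,p,q)
        if best: r.append(best)
    return r
def fit_circ(P):
    A=np.c_[2*P,np.ones(len(P))];k=np.linalg.lstsq(A,(P**2).sum(1),rcond=None)[0]
    return k[:2],np.sqrt(k[2]+k[:2]@k[:2])
if __name__=='__main__':
    for x,e,p,q in stems(snap('top'),snap('side')): print(x.round(4),round(e,4),np.round(p),np.round(q))
E
python3 stems.py
python3 - <<'E'
from h import *
t=np.load('pics/top1.npy',allow_pickle=True).item()
s=np.load('pics/side1.npy',allow_pickle=True).item()
# lid outline and bar, canister estimates
for n,(u,v),z in(('lidtop',(275+155/4,145+160/4),.087),('bar_a',(275+186/4,145+75/4),.121),('bar_b',(275+133/4,145+222/4),.121),('can',(275+540/4,145+200/4),.072)):
    print(n,onz(t,u,v,z).round(4))
print('clampholes',onz(t,275+428/4,145+93/4,.02),onz(t,275+596/4,145+332/4,.02))
for z in (0,.1): print(onz(t,0,0,z),onz(t,560,420,z))
b=s['color'][145:205,265:350,::-1]
cv2.imwrite('pics/d.png',np.hstack([cv2.resize(b,None,fx=5,fy=5,interpolation=cv2.INTER_CUBIC),cv2.resize(t['color'][165:225,372:442,::-1],None,fx=5,fy=5,interpolation=cv2.INTER_CUBIC)]))
E
```

```text
[0.5647 0.315  0.0837] 0.0005 [163. 166.] [154. 294.]
[0.4814 0.1727 0.084 ] 0.0003 [226. 201.] [237. 255.]
[0.4816 0.3047 0.0849] 0.0004 [168. 202.] [200. 304.]
[0.475  0.2386 0.0842] 0.0003 [197. 204.] [223. 279.]
[0.4191 0.1646 0.0846] 0.0002 [230. 228.] [269. 261.]
[0.4143 0.3086 0.085 ] 0.0002 [166. 231.] [236. 319.]
[0.4119 0.3836 0.0842] 0.0002 [133. 233.] [213. 358.]
[0.3412 0.3526 0.0845] 0.0001 [147. 264.] [267. 357.]
lidtop [ 0.5119 -0.0313  0.087 ]
bar_a [ 0.5545 -0.0477  0.121 ]
bar_b [ 0.4724 -0.0153  0.121 ]
can [ 0.4844 -0.2574  0.072 ]
clampholes [ 0.55906534 -0.20663355  0.02      ] [ 0.40860969 -0.30236319  0.02      ]
[1.02675139 0.7535393  0.        ] [-0.06047649 -0.61019915  0.        ]
[0.96755017 0.69120708 0.1       ] [-0.02347711 -0.55186442  0.1       ]
```

View pics/d.png

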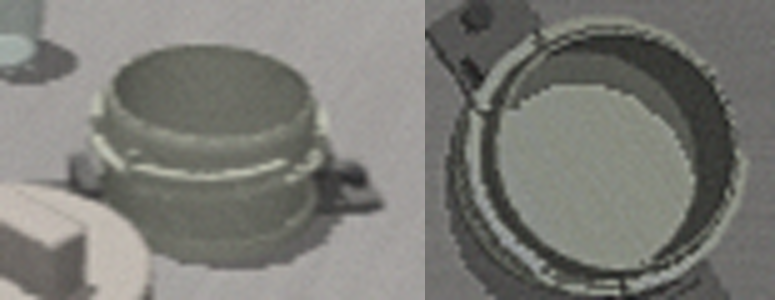

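Side view shows the canister rim ellipse centred near pixel (307.6,163.4), top view near (410,195); a thread start's ridge is visible to the front. Triangulating, with a radial edge fit.

```bash
python3 - <<'E'
from stems import *
t=np.load('pics/top1.npy',allow_pickle=True).item()
s=np.load('pics/side1.npy',allow_pickle=True).item()
print(tri(t,(410,195),s,(307.6,163.4)))
# mouth-edge: on rays from the centre, the inner rim edge = last dark->bright step, radius 45..62 mm in plane z=.072
def rim(v,c0,lo,hi,z=.072):
    g=cv2.GaussianBlur(cv2.cvtColor(v['color'],cv2.COLOR_RGB2GRAY),(3,3),0).astype(np.float32)
    P=[]
    for a in np.arange(0,360,3):
        d=np.array([np.cos(np.radians(a)),np.sin(np.radians(a))]);rr=np.arange(lo,hi,.0005)
        uv=np.array([proj(v,[*(c0+r*d),z]) for r in rr],np.float32)
        w=cv2.remap(g,uv[:,:1],uv[:,1:],cv2.INTER_LINEAR)[:,0];k=np.argmax(np.gradient(w))
        if 2<k<len(rr)-3: P.append(c0+rr[k]*d)
    P=np.array(P)
    for _ in range(6):
        c,r=fit_circ(P);e=abs(np.linalg.norm(P-c,axis=1)-r);P=P[e<max(.0015,np.percentile(e,85))]
    return c,r,len(P)
for c0 in([.4844,-.2574],[.487,-.256],[.482,-.254]): print(rim(t,np.array(c0),.046,.062))
# lid top outline (bright disc) 
for v,n in((t,'t'),(s,'s')):
    g=v['color'].astype(int);hsv=cv2.cvtColor(v['color'],cv2.COLOR_RGB2HSV)
    u0,v0=proj(v,[.512,-.031,.087]).astype(int);print(n,u0,v0,g[v0-8:v0+9:8,u0-20:u0+21:10].max(2).tolist())
E
```

```text
(array([ 0.48434601, -0.2581625 ,  0.06968169]), np.float64(0.0003940931415208848))
(array([ 0.48305999, -0.25549566]), np.float64(0.05789095054941722), 59)
(array([ 0.4850369 , -0.25678063]), np.float64(0.05608361850632868), 45)
(array([ 0.4827403 , -0.25352661]), np.float64(0.05898242395818305), 71)
t 313 184 [[138, 136, 140, 136, 142], [140, 140, 140, 136, 134], [133, 135, 136, 137, 138]]
s 265 196 [[193, 108, 186, 192, 195], [190, 192, 106, 103, 192], [191, 191, 191, 105, 195]]
```

```bash
cat > go.py <<'E'
import sys,numpy as np
from workcell import manip
o=manip.observe();p=o['tool_pos'];y=np.radians(o['ee_rot'][2])
t=np.array([float(a) for a in sys.argv[1:4]]);d=t-p
u=np.array([np.cos(y)*d[0]+np.sin(y)*d[1],np.sin(y)*d[0]-np.cos(y)*d[1],-d[2]])/.04
print('t',round(o['time'],1),'total units xyz',u.round(2),'turn units',round((np.degrees(y)-float(sys.argv[4]))/4,2) if len(sys.argv)>4 else '')
E
python3 -m inch '[[[0,0,0,-1],[0,0,0,-1],[0,0,0,-1],[0,0,0,-1],[0,0,0,-1],[0,0,0,-1],[0,0,0,-1],[0,0,0,-1]]]' -0.2
python3 -m inch '[[[0,0,0,-1],[0,0,0,-1],[0,0,0,-1],[0,0,0,-1],[0,0,0,-1],[0,0,0,-1],[0,0,0,-1],[0,0,0,-1]]]'
python3 -m inch '[[[0,0,0,-1],[0,0,0,-0.97],[0,0,0,0],[0.5,0.2,0,0],[0.9,0.3,0,0],[0.9,0.3,0,0],[0.9,0.3,0,0],[0.9,0.3,0,0]]]'
python3 go.py .4191 .1646 .2 90; python3 stems.py | head -7
```

```text
time: 0.87
tool_pos: [0.1791, -0.5463, 0.2137]
ee_rot: [-180.0, -0.0, 50.3]
contact_force: [-0.5, -0.1, -0.2]
gripper_width: 0.0408
grip_force: 0.0
time: 1.53
tool_pos: [0.1791, -0.5463, 0.2137]
ee_rot: [-180.0, -0.0, 82.3]
contact_force: [-0.4, 0.3, -0.8]
gripper_width: 0.0362
grip_force: 0.0
time: 2.2
tool_pos: [0.2352, -0.3807, 0.2137]
ee_rot: [180.0, -0.0, 89.9]
contact_force: [0.6, 1.4, 0.1]
gripper_width: 0.0365
grip_force: 0.0
t 2.2 total units xyz [13.64  4.57  0.34] turn units -0.03
[0.5646 0.315  0.0839] 0.0005 [163. 166.] [154. 294.]
[0.4815 0.1727 0.084 ] 0.0003 [226. 200.] [237. 255.]
[0.4817 0.3045 0.0848] 0.0004 [168. 202.] [200. 304.]
[0.475  0.2386 0.0842] 0.0003 [197. 204.] [223. 279.]
[0.4191 0.1645 0.0849] 0.0002 [230. 228.] [269. 261.]
[0.4142 0.3087 0.0849] 0.0002 [166. 231.] [236. 319.]
[0.4119 0.3837 0.0841] 0.0002 [133. 233.] [213. 358.]
```

```bash

python3 -m inch '[[[0.9,0.3,0,0],[0.9,0.3,0,0],[0.9,0.3,0,0],[0.9,0.3,0,0],[0.9,0.3,0,0],[0.9,0.3,0,0],[0.9,0.3,0,0],[0.9,0.3,0,0]]]'
python3 -m inch '[[[0.9,0.3,0,0],[0.9,0.3,0,0],[0.9,0.3,0,0],[0.9,0.3,0,0],[0.9,0.3,0,0],[0.9,0.3,0,0],[0.9,0.3,0,0],[0,0,0,0]]]' >/dev/null
python3 go.py .4191 .1646 .067 90; python3 stems.py | head -7
```

```text
time: 2.97
tool_pos: [0.3314, -0.0932, 0.2143]
ee_rot: [179.9, 0.0, 89.9]
contact_force: [0.7, -0.3, 0.4]
gripper_width: 0.0365
grip_force: 0.0
t 3.6 total units xyz [0.04 0.04 3.67] turn units 0.05
[0.5646 0.315  0.0839] 0.0005 [163. 166.] [154. 294.]
[ 0.3885 -0.5377  0.0712] 0.0006 [532. 233.] [363. 132.]
[0.412  0.3836 0.0839] 0.0003 [133. 233.] [213. 358.]
[0.3404 0.3555 0.0889] 0.0005 [145. 265.] [267. 357.]
```

```bash

python3 -m inch '[[[0.04,0.04,0.7,0],[0,0,0.9,0],[0,0,0.9,0],[0,0,0.7,0],[0,0,0.35,0],[0,0,0.12,0],[0,0,0,0],[0,0,0,0]]]'
python3 -m inch '[[[0,0,0,0],[0,0,0,0],[0,0,0,0],[0,0,0,0],[0,0,0,0],[0,0,0,0],[0,0,-0.5,0],[0,0,-0.8,0]]]' -1
python3 -m inch '[[[0,0,-0.9,0],[0,0,-0.8,0],[0,0,-0.5,0],[0,0,0,0],[0,0,0,0],[0,0,0,0],[0,0,0,0],[0,0,0,0]]]'
python3 go.py .4847 -.2568 .215 90
```

```text
time: 4.4
tool_pos: [0.4171, 0.1587, 0.0679]
ee_rot: [179.9, -0.0, 89.9]
contact_force: [0.4, 0.4, 0.6]
gripper_width: 0.0362
grip_force: 0.0
time: 5.07
tool_pos: [0.4136, 0.1584, 0.117]
ee_rot: [-179.5, 0.2, 90.0]
contact_force: [1.3, 0.1, -0.8]
gripper_width: 0.0133
grip_force: 30.0
time: 5.73
tool_pos: [0.4154, 0.159, 0.2055]
ee_rot: [-179.8, 0.1, 90.0]
contact_force: [0.5, -0.7, -0.5]
gripper_width: 0.0134
grip_force: 30.0
t 5.7 total units xyz [-10.4    1.73  -0.24] turn units 0.01
```

```bash
python3 - <<'E'
from stems import *
for i in range(3):
    t=snap('top','top2.png' if i==0 else None);s=snap('side','side2.png' if i==0 else None);o=manip.observe();print(o['time'],o['tool_pos'].round(4),o['ee_rot'].round(2))
v=[]
for n,w,p in(('top2',t,[.416,.159,.16]),('side2',s,[.416,.159,.16])):
    im=cv2.imread(f'pics/{n}.png');u,q=proj(w,p).astype(int);u=max(u,70);q=max(q,60)
    v.append(cv2.resize(im[q-60:q+60,u-65:u+65],(390,360),interpolation=cv2.INTER_CUBIC))
cv2.imwrite('pics/e.png',np.hstack(v))
E
```

```text
5.8333 [0.4158 0.1592 0.206 ] [-1.7987e+02  5.0000e-02  9.0030e+01]
5.9333 [0.4161 0.1592 0.2065] [-1.7993e+02  3.0000e-02  9.0030e+01]
6.0333 [0.4163 0.1593 0.2068] [-1.7996e+02  2.0000e-02  9.0030e+01]
```

View pics/e.png

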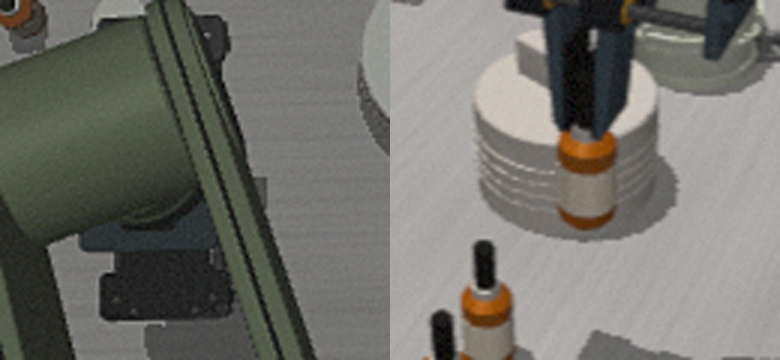

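```bash

python3 -m inch '[[[-0.5,0.14,0,0],[-0.9,0.14,0,0],[-0.9,0.14,0,0],[-0.9,0.14,0,0],[-0.9,0.14,0,0],[-0.9,0.14,0,0],[-0.9,0.14,0,0],[-0.9,0.14,0,0]]]' >/dev/null
python3 -m inch '[[[-0.9,0.14,0,0],[-0.9,0.14,0,0],[-0.9,0.14,0,0],[-0.7,0.1,0,0],[-0.33,0.07,0,0],[0,0,0,0],[0,0,0,0],[0,0,0,0]]]' 
python3 -m inch '[[[0,0,0,0],[0,0,0,0],[0,0,0,0],[0,0,0,0],[0,0,0,0],[0,0,0,0],[0,0,0,0],[0,0,0,0]]]' 
python3 go.py .4847 -.2621 .078 90
```

```text
time: 7.37
tool_pos: [0.4847, -0.2605, 0.207]
ee_rot: [-180.0, -0.1, 90.1]
contact_force: [-0.5, 0.6, -1.0]
gripper_width: 0.0133
grip_force: 30.0
time: 8.03
tool_pos: [0.485, -0.2618, 0.2072]
ee_rot: [180.0, 0.0, 90.0]
contact_force: [0.2, -0.2, -1.5]
gripper_width: 0.013
grip_force: 30.0
t 8.0 total units xyz [-0.01 -0.01  3.23] turn units 0.01
```

```bash

python3 -m inch '[[[0,0,0.5,0],[0,0,0.7,0],[0,0,0.7,0],[0,0,0.6,0],[0,0,0.4,0],[0,0,0.2,0],[0,0,0.06,0],[0,0,0,0]]]'
python3 -m inch '[[[0,0,0.03,0],[0,0,0,0],[0,0,0,0],[0,0,0,0],[0,0,0,0],[0,0,0,0],[0,0,0,0],[0,0,0,0]]]'
python3 - <<'E'
from h import *
s=snap('side','s3.png');im=cv2.imread('pics/s3.png');cv2.imwrite('pics/f.png',cv2.resize(im[90:210,250:370],(480,480),interpolation=cv2.INTER_CUBIC))
E
```

```text
time: 8.7
tool_pos: [0.4852, -0.262, 0.0808]
ee_rot: [-180.0, 0.0, 90.0]
contact_force: [0.1, 0.3, -0.8]
gripper_width: 0.0135
grip_force: 30.0
time: 9.37
tool_pos: [0.485, -0.2619, 0.0796]
ee_rot: [180.0, 0.0, 90.0]
contact_force: [0.6, 0.0, -1.1]
gripper_width: 0.0132
grip_force: 30.0
```

View pics/f.png

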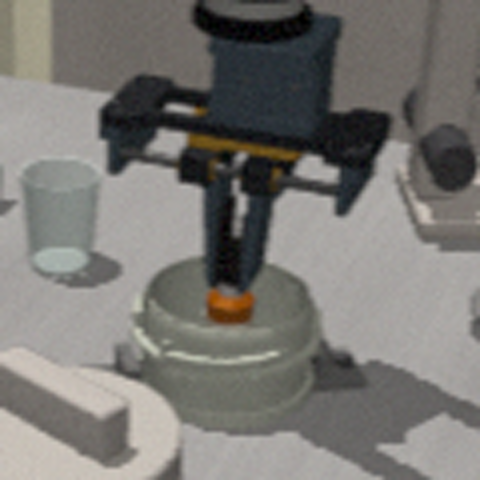

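Held bottle is centred in the canister mouth (body near (230,305) in the crop), just above the floor. Release and go to the next.

```bash

python3 -m inch '[[[0,0,0.03,0],[0,0,0,0],[0,0,0,0],[0,0,0,0],[0,0,0,0],[0,0,0,0],[0,0,0,0],[0,0,0,0]]]'
python3 -m inch '[[[0,0,0,0],[0,0,0,0],[0,0,0,0],[0,0,0,0],[0,0,-0.6,0],[0,0,-0.9,0],[0,0,-0.9,0],[0,0,-0.7,0]]]' -0.43
python3 -m inch '[[[0,0,-0.3,0],[0.5,0,0,0],[0.9,0,0,0],[0.9,0,0,0],[0.9,0,0,0],[0.9,-0.09,0,0],[0.9,0,0,0],[0.9,0,0,0]]]' -0.2 >/dev/null
python3 -m inch '[[[0.9,0,0,0],[0.9,0,0,0],[0.9,0,0,0],[0.9,0,0,0],[0.9,0,0,0],[0.47,0,0,0],[0,0,0,0],[0,0,0,0]]]' 
python3 -m inch '[[[0,0,0,0],[0,0,0,0],[0,0,0,0],[0,0,0,0],[0,0,0,0],[0,0,0,0],[0,0,0,0],[0,0,0,0]]]' >/dev/null
python3 go.py .4815 .1727 .067 90; python3 stems.py
```

```text
time: 10.08
tool_pos: [0.485, -0.2618, 0.0784]
ee_rot: [180.0, 0.0, 90.0]
contact_force: [-0.7, -0.2, -1.3]
gripper_width: 0.0129
grip_force: 30.0
time: 10.75
tool_pos: [0.4855, -0.2621, 0.2051]
ee_rot: [179.9, 0.1, 90.0]
contact_force: [0.4, 0.5, 1.0]
gripper_width: 0.0256
grip_force: 0.0
time: 12.08
tool_pos: [0.4809, 0.1735, 0.2142]
ee_rot: [-180.0, 0.0, 90.2]
contact_force: [-0.0, -0.3, -0.0]
gripper_width: 0.0367
grip_force: 0.0
t 12.8 total units xyz [-0.    0.01  3.68] turn units 0.0
[ 0.4847 -0.2572  0.0922] 0.0002 [412. 194.] [308. 156.]
[ 0.3873 -0.5356  0.0735] 0.0014 [531. 234.] [363. 131.]
[0.4119 0.3835 0.0839] 0.0002 [133. 233.] [213. 358.]
[0.3411 0.3532 0.0854] 0.0001 [146. 264.] [267. 357.]
```

```bash

python3 -m inch '[[[0,0,0.7,0],[0,0,0.9,0],[0,0,0.9,0],[0,0,0.7,0],[0,0,0.35,0],[0,0,0.13,0],[0,0,0,0],[0,0,0,0]]]'
python3 -m inch '[[[0,0,0,0],[0,0,0,0],[0,0,0,0],[0,0,0,0],[0,0,0,0],[0,0,0,0],[0,0,-0.5,0],[0,0,-0.8,0]]]' -1
python3 -m inch '[[[0,0,-0.9,0],[0,0,-0.8,0],[0,0,-0.6,0],[0,0,0,0],[-0.5,0,0,0],[-0.9,0,0,0],[-0.9,0,0,0],[-0.9,0,0,0]]]'
python3 -m inch '[[[-0.9,-0.05,0,0],[-0.9,-0.05,0,0],[-0.9,-0.05,0,0],[-0.9,-0.05,0,0],[-0.9,-0.05,0,0],[-0.9,-0.05,0,0],[-0.9,-0.05,0,0],[-0.9,-0.02,0,0]]]' >/dev/null
python3 -m inch '[[[-0.8,0,0,0],[-0.32,0,0,0],[0,0,0,0],[0,0,0,0],[0,0,0,0],[0,0,0,0],[0,0,0,0],[0,0,0,0]]]' 
python3 go.py .4667 -.2882 .078 90
```

```text
time: 13.52
tool_pos: [0.4819, 0.1733, 0.0678]
ee_rot: [179.9, -0.0, 90.0]
contact_force: [0.6, 0.3, 1.3]
gripper_width: 0.0362
grip_force: 0.0
time: 14.18
tool_pos: [0.4783, 0.172, 0.1167]
ee_rot: [-179.5, 0.2, 90.0]
contact_force: [0.5, -0.2, -0.7]
gripper_width: 0.0132
grip_force: 30.0
time: 14.85
tool_pos: [0.48, 0.0438, 0.2098]
ee_rot: [-179.9, 0.0, 90.1]
contact_force: [-0.5, -0.2, -1.2]
gripper_width: 0.0134
grip_force: 30.0
time: 16.18
tool_pos: [0.4668, -0.2868, 0.2113]
ee_rot: [180.0, 0.0, 90.1]
contact_force: [-0.2, 0.9, -0.2]
gripper_width: 0.0131
grip_force: 30.0
t 16.2 total units xyz [-0.04 -0.    3.33] turn units 0.03
```

```bash

python3 -m inch '[[[0,0,0,0],[0,0,0.5,0],[0,0,0.7,0],[0,0,0.7,0],[0,0,0.6,0],[0,0,0.4,0],[0,0,0.25,0],[0,0,0.1,0]]]'
python3 -m inch '[[[0,0,0.06,0],[0,0,0,0],[0,0,0,0],[0,0,0,0],[0,0,0,0],[0,0,0,0],[0,0,0,0],[0,0,0,0]]]'
```

```text
time: 16.85
tool_pos: [0.466, -0.2872, 0.0798]
ee_rot: [-179.9, -0.1, 90.0]
contact_force: [-0.1, 0.5, -0.6]
gripper_width: 0.0133
grip_force: 30.0
time: 17.52
tool_pos: [0.4667, -0.2879, 0.079]
ee_rot: [180.0, 0.0, 90.0]
contact_force: [-0.3, -1.9, -0.6]
gripper_width: 0.0133
grip_force: 30.0
```

```bash

python3 -m inch '[[[0,0,0,0],[0,0,0,0],[0,0,0,0],[0,0,0,0],[0,0,-0.6,0],[0,0,-0.9,0],[0,0,-0.9,0],[0,0,-0.7,0]]]' -0.43
python3 -m inch '[[[0,0,-0.3,0],[0.5,0,0,0],[0.9,0.05,0,0],[0.9,0.05,0,0],[0.9,0.05,0,0],[0.9,0.06,0,0],[0.9,0,0,0],[0.9,0,0,0]]]' -0.2 >/dev/null
python3 -m inch '[[[0.9,0,0,0],[0.9,0,0,0],[0.9,0,0,0],[0.9,0,0,0],[0.9,0,0,0],[0.9,0,0,0],[0.9,0,0,0],[0.7,0,0,0]]]' 
python3 -m inch '[[[0.3,0,0,0],[0,0,0,0],[0,0,0,0],[0,0,0,0],[0,0,0,0],[0,0,0,0],[0,0,0,0],[0,0,0,0]]]' >/dev/null
python3 go.py .475 .2386 .067 90; python3 stems.py
```

```text
time: 18.18
tool_pos: [0.4671, -0.2881, 0.2054]
ee_rot: [179.9, 0.1, 90.0]
contact_force: [0.1, -0.3, 0.2]
gripper_width: 0.026
grip_force: 0.0
time: 19.52
tool_pos: [0.4743, 0.2308, 0.2148]
ee_rot: [180.0, -0.0, 90.1]
contact_force: [0.2, -0.9, 0.2]
gripper_width: 0.0365
grip_force: 0.0
t 20.2 total units xyz [-0.02  0.    3.7 ] turn units -0.01
[ 0.4845 -0.2568  0.0927] 0.0003 [412. 194.] [308. 156.]
[ 0.4659 -0.288   0.0938] 0.0 [426. 202.] [318. 152.]
[ 0.3886 -0.5366  0.0718] 0.0004 [531. 233.] [363. 131.]
```

```bash

python3 -m inch '[[[0,0,0.7,0],[0,0,0.9,0],[0,0,0.9,0],[0,0,0.7,0],[0,0,0.35,0],[0,0,0.15,0],[0,0,0,0],[0,0,0,0]]]'
python3 -m inch '[[[0,0,0,0],[0,0,0,0],[0,0,0,0],[0,0,0,0],[0,0,0,0],[0,0,0,0],[0,0,-0.5,0],[0,0,-0.8,0]]]' -1
python3 -m inch '[[[0,0,-0.9,0],[0,0,-0.8,0],[0,0,-0.6,0],[0,0,0,0],[-0.5,0,0,0],[-0.9,0,0,0],[-0.9,0,0,0],[-0.9,0,0,0]]]'
python3 -m inch '[[[-0.9,0.09,0,0],[-0.9,0.1,0,0],[-0.9,0.1,0,0],[-0.9,0.1,0,0],[-0.9,0.1,0,0],[-0.9,0.1,0,0],[-0.9,0.1,0,0],[-0.9,0,0,0]]]' >/dev/null
python3 -m inch '[[[-0.9,0,0,0],[-0.9,0,0,0],[-0.7,0,0,0],[-0.27,0,0,0],[0,0,0,0],[0,0,0,0],[0,0,0,0],[0,0,0,0]]]' 
python3 -m inch '[[[0,0,0,0],[0,0,0,0],[0,0,0,0],[0,0,0,0],[0,0,0,0],[0,0,0,0],[0,0,0,0],[0,0,0,0]]]' >/dev/null
python3 go.py .5027 -.2882 .0785 90
```

```text
time: 20.95
tool_pos: [0.4754, 0.2404, 0.0674]
ee_rot: [179.9, -0.0, 90.0]
contact_force: [-0.2, 0.7, 0.4]
gripper_width: 0.0363
grip_force: 0.0
time: 21.62
tool_pos: [0.472, 0.2389, 0.1162]
ee_rot: [-179.5, 0.2, 90.0]
contact_force: [0.7, 0.4, -0.4]
gripper_width: 0.0134
grip_force: 30.0
time: 22.28
tool_pos: [0.4736, 0.1109, 0.2093]
ee_rot: [-179.9, 0.0, 90.1]
contact_force: [1.1, -1.0, -2.1]
gripper_width: 0.0132
grip_force: 30.0
time: 23.62
tool_pos: [0.5026, -0.2849, 0.2106]
ee_rot: [-180.0, -0.0, 90.1]
contact_force: [0.9, -0.4, -0.7]
gripper_width: 0.0132
grip_force: 30.0
t 24.3 total units xyz [-0.04  0.    3.31] turn units 0.01
```

```bash

python3 -m inch '[[[-0.03,0,0.5,0],[0,0,0.7,0],[0,0,0.7,0],[0,0,0.6,0],[0,0,0.4,0],[0,0,0.25,0],[0,0,0.1,0],[0,0,0.05,0]]]'
python3 -m inch '[[[0,0,0,0],[0,0,0,0],[0,0,0,0],[0,0,0,0],[0,0,0,0],[0,0,0,0],[0,0,0,0],[0,0,0,0]]]'
python3 -m inch '[[[0,0,0,0],[0,0,0,0],[0,0,0,0],[0,0,0,0],[0,0,-0.6,0],[0,0,-0.9,0],[0,0,-0.9,0],[0,0,-0.7,0]]]' -0.5
python3 stems.py
python3 -m inch '[[[0,0,-0.3,0],[0.5,0,0,0],[0.9,-0.1,0,0],[0.9,-0.1,0,0],[0.9,-0.1,0,0],[0.9,-0.1,0,0],[0.9,-0.1,0,0],[0.9,0,0,0]]]' -0.2 >/dev/null
python3 go.py .4817 .3045 .067 90
```

```text
time: 24.95
tool_pos: [0.5027, -0.288, 0.0786]
ee_rot: [-180.0, -0.0, 90.0]
contact_force: [0.2, 0.3, -1.0]
gripper_width: 0.0135
grip_force: 30.0
time: 25.62
tool_pos: [0.5026, -0.2878, 0.0789]
ee_rot: [180.0, 0.0, 90.0]
contact_force: [-0.0, -0.1, -0.7]
gripper_width: 0.0133
grip_force: 30.0
time: 26.28
tool_pos: [0.5031, -0.2881, 0.2055]
ee_rot: [179.9, 0.1, 90.0]
contact_force: [0.5, -1.2, 0.3]
gripper_width: 0.0228
grip_force: 0.0
[0.5648 0.3148 0.0835] 0.0004 [163. 166.] [154. 294.]
[ 0.5017 -0.2942  0.0812] 0.002 [426. 186.] [307. 153.]
[ 0.4854 -0.2543  0.1023] 0.0019 [413. 194.] [307. 153.]
[ 0.4665 -0.2895  0.093 ] 0.0 [427. 201.] [318. 152.]
[0.4817 0.3045 0.0848] 0.0004 [168. 202.] [200. 304.]
[0.4143 0.3088 0.084 ] 0.0002 [166. 231.] [236. 319.]
[0.4121 0.3832 0.0834] 0.0002 [133. 233.] [213. 358.]
[0.3413 0.3524 0.0844] 0.0001 [147. 264.] [267. 357.]
t 27.1 total units xyz [8.87 0.02 3.67] turn units 0.0
```

```bash

python3 -m inch '[[[0.9,0,0,0],[0.9,0,0,0],[0.9,0,0,0],[0.9,0,0,0],[0.9,0,0,0],[0.9,0,0,0],[0.9,0,0,0],[0.9,0,0,0]]]' >/dev/null
python3 -m inch '[[[0.9,0,0,0],[0.6,0,0,0],[0.2,0,0,0],[0,0,0,0],[0,0,0,0],[0,0,0,0],[0,0,0,0],[0,0,0,0]]]' >/dev/null
python3 -m inch '[[[0,0,0,0],[0,0,0,0],[0,0,0,0],[0,0,0,0],[0,0,0,0],[0,0,0,0],[0,0,0,0],[0,0,0,0]]]'
python3 go.py .4817 .3045 .067 90
```

```text
time: 29.05
tool_pos: [0.4822, 0.3042, 0.2147]
ee_rot: [-180.0, 0.0, 90.0]
contact_force: [-0.7, -0.8, 0.5]
gripper_width: 0.0368
grip_force: 0.0
t 29.1 total units xyz [ 0.01 -0.01  3.69] turn units 0.01
```

```bash

python3 -m inch '[[[0,0,0.7,0],[0,0,0.9,0],[0,0,0.9,0],[0,0,0.7,0],[0,0,0.35,0],[0,0,0.14,0],[0,0,0,0],[0,0,0,0]]]'
python3 -m inch '[[[0,0,0,0],[0,0,0,0],[0,0,0,0],[0,0,0,0],[0,0,0,0],[0,0,0,0],[0,0,-0.5,0],[0,0,-0.8,0]]]' -1
python3 -m inch '[[[0,0,-0.9,0],[0,0,-0.8,0],[0,0,-0.6,0],[0,0,0,0],[-0.5,0,0,0],[-0.9,0,0,0],[-0.9,0,0,0],[-0.9,0,0,0]]]'
python3 -m inch '[[[-0.9,0.1,0,0],[-0.9,0.1,0,0],[-0.9,0.1,0,0],[-0.9,0.1,0,0],[-0.9,0.1,0,0],[-0.9,0.1,0,0],[-0.9,0.1,0,0],[-0.9,0.1,0,0]]]' >/dev/null
python3 -m inch '[[[-0.9,0.1,0,0],[-0.9,0.07,0,0],[-0.9,0,0,0],[-0.7,0,0,0],[-0.23,0,0,0],[0,0,0,0],[0,0,0,0],[0,0,0,0]]]' 
python3 -m inch '[[[0,0,0,0],[0,0,0,0],[0,0,0,0],[0,0,0,0],[0,0,0,0],[0,0,0,0],[0,0,0,0],[0,0,0,0]]]' >/dev/null
python3 go.py .5207 -.257 .0785 90
```

```text
time: 29.72
tool_pos: [0.4829, 0.3046, 0.0679]
ee_rot: [179.9, -0.0, 90.0]
contact_force: [0.5, -0.1, 0.2]
gripper_width: 0.0369
grip_force: 0.0
time: 30.38
tool_pos: [0.4798, 0.3026, 0.1163]
ee_rot: [-179.6, 0.3, 90.0]
contact_force: [-0.1, 0.0, -1.0]
gripper_width: 0.0131
grip_force: 30.0
time: 31.05
tool_pos: [0.4813, 0.1748, 0.2095]
ee_rot: [-179.9, 0.1, 90.1]
contact_force: [1.5, 0.1, -1.4]
gripper_width: 0.0134
grip_force: 30.0
time: 32.38
tool_pos: [0.5211, -0.2554, 0.2106]
ee_rot: [-179.9, -0.1, 90.1]
contact_force: [-0.3, -1.1, -0.9]
gripper_width: 0.0133
grip_force: 30.0
t 33.0 total units xyz [ 0.   -0.02  3.32] turn units 0.01
```

```bash

python3 -m inch '[[[0,0,0.5,0],[0,0,0.7,0],[0,0,0.7,0],[0,0,0.6,0],[0,0,0.4,0],[0,0,0.25,0],[0,0,0.1,0],[0,0,0.06,0]]]'
python3 -m inch '[[[0,0,0,0],[0,0,0,0],[0,0,0,0],[0,0,0,0],[0,0,0,0],[0,0,0,0],[0,0,0,0],[0,0,0,0]]]'
python3 -m inch '[[[0,0,0,0],[0,0,0,0],[0,0,0,0],[0,0,0,0],[0,0,-0.6,0],[0,0,-0.9,0],[0,0,-0.9,0],[0,0,-0.7,0]]]' -0.5
python3 stems.py
python3 -m inch '[[[0,0,-0.3,0],[0.5,0,0,0],[0.9,0.1,0,0],[0.9,0.1,0,0],[0.9,0.1,0,0],[0.9,0.1,0,0],[0.9,0.1,0,0],[0.9,0.1,0,0]]]' -0.2 >/dev/null
python3 -m inch '[[[0.9,0.1,0,0],[0.9,0.1,0,0],[0.9,0.1,0,0],[0.9,0.1,0,0],[0.9,0.1,0,0],[0.9,0,0,0],[0.9,0,0,0],[0.9,0,0,0]]]' >/dev/null
python3 -m inch '[[[0.8,0,0,0],[0.4,0,0,0],[0,0,0,0],[0,0,0,0],[0,0,0,0],[0,0,0,0],[0,0,0,0],[0,0,0,0]]]'
python3 -m inch '[[[0,0,0,0],[0,0,0,0],[0,0,0,0],[0,0,0,0],[0,0,0,0],[0,0,0,0],[0,0,0,0],[0,0,0,0]]]' >/dev/null
python3 go.py .5648 .3148 .067 90; python3 stems.py
```

```text
time: 33.72
tool_pos: [0.5216, -0.2572, 0.0786]
ee_rot: [180.0, 0.0, 90.0]
contact_force: [0.3, -0.0, -0.6]
gripper_width: 0.0135
grip_force: 30.0
time: 34.38
tool_pos: [0.5214, -0.257, 0.0789]
ee_rot: [180.0, 0.0, 90.0]
contact_force: [-0.7, -0.5, -1.0]
gripper_width: 0.0132
grip_force: 30.0
time: 35.05
tool_pos: [0.5219, -0.2573, 0.2055]
ee_rot: [179.9, 0.1, 90.0]
contact_force: [0.6, -0.4, 0.1]
gripper_width: 0.0226
grip_force: 0.0
[0.5646 0.3147 0.0833] 0.0001 [164. 167.] [154. 294.]
[ 0.5205 -0.2573  0.0937] 0.0001 [412. 178.] [296. 153.]
[ 0.4996 -0.2888  0.0837] 0.0016 [424. 187.] [307. 153.]
[ 0.4856 -0.2544  0.1019] 0.0017 [413. 194.] [307. 153.]
[0.4143 0.3087 0.084 ] 0.0002 [166. 231.] [236. 319.]
[0.4119 0.3833 0.0839] 0.0001 [133. 233.] [213. 358.]
[0.3413 0.3523 0.084 ] 0.0001 [147. 264.] [267. 357.]
time: 37.15
tool_pos: [0.5653, 0.3138, 0.215]
ee_rot: [180.0, 0.0, 89.9]
contact_force: [-0.8, -0.6, -0.1]
gripper_width: 0.0365
grip_force: 0.0
t 37.8 total units xyz [-0.01 -0.01  3.69] turn units 0.01
[ 0.5197 -0.2561  0.0944] 0.0004 [411. 179.] [296. 153.]
[ 0.5017 -0.2942  0.0813] 0.0021 [426. 186.] [307. 153.]
[ 0.4852 -0.254   0.1026] 0.002 [413. 194.] [307. 153.]
[ 0.4659 -0.2883  0.0939] 0.0004 [427. 202.] [318. 152.]
[ 0.3885 -0.5378  0.0715] 0.001 [532. 233.] [363. 131.]
[ 0.0733 -0.048   0.1034] 0.0032 [329. 381.] [472. 234.]
```

```bash

python3 -m inch '[[[0,0,0.7,0],[0,0,0.9,0],[0,0,0.9,0],[0,0,0.7,0],[0,0,0.35,0],[0,0,0.14,0],[0,0,0,0],[0,0,0,0]]]'
python3 -m inch '[[[0,0,0,0],[0,0,0,0],[0,0,0,0],[0,0,0,0],[0,0,0,0],[0,0,0,0],[0,0,-0.5,0],[0,0,-0.8,0]]]' -1
python3 -m inch '[[[0,0,-0.9,0],[0,0,-0.8,0],[0,0,-0.6,0],[0,0,0,0],[-0.5,-0.1,0,0],[-0.9,-0.2,0,0],[-0.9,-0.2,0,0],[-0.9,-0.2,0,0]]]'
python3 -m inch '[[[-0.9,-0.2,0,0],[-0.9,-0.2,0,0],[-0.9,-0.2,0,0],[-0.9,-0.2,0,0],[-0.9,-0.2,0,0],[-0.9,-0.2,0,0],[-0.9,-0.2,0,0],[-0.9,-0.2,0,0]]]' >/dev/null
python3 -m inch '[[[-0.9,-0.2,0,0],[-0.9,-0.2,0,0],[-0.9,-0.2,0,0],[-0.8,0,0,0],[-0.4,0,0,0],[0,0,0,0],[0,0,0,0],[0,0,0,0]]]' 
python3 -m inch '[[[0,0,0,0],[0,0,0,0],[0,0,0,0],[0,0,0,0],[0,0,0,0],[0,0,0,0],[0,0,0,0],[0,0,0,0]]]' >/dev/null
python3 go.py .4487 -.257 .0785 90
```

```text
time: 38.58
tool_pos: [0.5658, 0.3154, 0.068]
ee_rot: [179.9, -0.0, 90.0]
contact_force: [1.0, 0.0, -0.8]
gripper_width: 0.0365
grip_force: 0.0
time: 39.25
tool_pos: [0.5624, 0.3136, 0.1157]
ee_rot: [-179.5, 0.3, 90.0]
contact_force: [0.4, 0.0, -1.9]
gripper_width: 0.0129
grip_force: 30.0
time: 39.92
tool_pos: [0.5357, 0.1857, 0.2091]
ee_rot: [-179.8, 0.1, 90.1]
contact_force: [-0.0, 0.3, -1.0]
gripper_width: 0.0133
grip_force: 30.0
time: 41.25
tool_pos: [0.4488, -0.256, 0.2101]
ee_rot: [-179.9, -0.1, 90.0]
contact_force: [0.2, 0.3, -0.5]
gripper_width: 0.0137
grip_force: 30.0
t 41.9 total units xyz [ 0.   -0.02  3.32] turn units 0.01
```

```bash

python3 -m inch '[[[0,0,0.5,0],[0,0,0.7,0],[0,0,0.7,0],[0,0,0.6,0],[0,0,0.4,0],[0,0,0.25,0],[0,0,0.1,0],[0,0,0.06,0]]]'
python3 -m inch '[[[0,0,0,0],[0,0,0,0],[0,0,0,0],[0,0,0,0],[0,0,0,0],[0,0,0,0],[0,0,0,0],[0,0,0,0]]]'
python3 -m inch '[[[0,0,0,0],[0,0,0,0],[0,0,0,0],[0,0,0,0],[0,0,-0.6,0],[0,0,-0.9,0],[0,0,-0.9,0],[0,0,-0.7,0]]]' -0.5
python3 stems.py
python3 -m inch '[[[0,0,-0.3,0],[0.5,0,0,0],[0.9,-0.1,0,0],[0.9,-0.1,0,0],[0.9,-0.1,0,0],[0.9,-0.1,0,0],[0.9,-0.1,0,0],[0.9,-0.1,0,0]]]' -0.2 >/dev/null
python3 -m inch '[[[0.9,-0.1,0,0],[0.9,-0.1,0,0],[0.9,-0.06,0,0],[0.9,0,0,0],[0.9,0,0,0],[0.9,0,0,0],[0.9,0,0,0],[0.9,0,0,0]]]' >/dev/null
python3 -m inch '[[[0.7,0,0,0],[0.34,0,0,0],[0,0,0,0],[0,0,0,0],[0,0,0,0],[0,0,0,0],[0,0,0,0],[0,0,0,0]]]'
python3 -m inch '[[[0,0,0,0],[0,0,0,0],[0,0,0,0],[0,0,0,0],[0,0,0,0],[0,0,0,0],[0,0,0,0],[0,0,0,0]]]' >/dev/null
python3 go.py .4143 .3087 .067 90; python3 stems.py
```

```text
time: 42.58
tool_pos: [0.4495, -0.2572, 0.0786]
ee_rot: [-180.0, -0.0, 90.0]
contact_force: [1.0, -0.2, 0.4]
gripper_width: 0.013
grip_force: 30.0
time: 43.25
tool_pos: [0.4494, -0.2571, 0.0789]
ee_rot: [180.0, 0.0, 90.0]
contact_force: [0.7, -0.1, -1.3]
gripper_width: 0.0134
grip_force: 30.0
time: 43.92
tool_pos: [0.4498, -0.2573, 0.2054]
ee_rot: [179.9, 0.1, 90.0]
contact_force: [0.1, -0.8, -0.5]
gripper_width: 0.0229
grip_force: 0.0
[ 0.5203 -0.2571  0.0938] 0.0002 [412. 178.] [296. 153.]
[ 0.4855 -0.2543  0.1024] 0.0017 [413. 194.] [307. 153.]
[ 0.4498 -0.2534  0.104 ] 0.0023 [413. 209.] [319. 155.]
[0.4144 0.3084 0.0837] 0.0001 [166. 231.] [236. 319.]
[0.4119 0.3836 0.084 ] 0.0002 [133. 233.] [213. 358.]
[0.3411 0.3524 0.0844] 0.0002 [147. 264.] [267. 357.]
time: 46.02
tool_pos: [0.4148, 0.3076, 0.2149]
ee_rot: [180.0, 0.0, 89.9]
contact_force: [0.8, -0.1, -0.4]
gripper_width: 0.0362
grip_force: 0.0
t 46.7 total units xyz [ 0.   -0.01  3.69] turn units 0.01
[ 0.52   -0.2562  0.094 ] 0.0 [411. 178.] [296. 153.]
[ 0.5019 -0.2948  0.0813] 0.0022 [426. 186.] [307. 153.]
[ 0.485  -0.2538  0.1029] 0.002 [413. 194.] [307. 153.]
[ 0.4648 -0.2932  0.0817] 0.0023 [427. 201.] [319. 156.]
[ 0.4498 -0.2541  0.1025] 0.0021 [413. 209.] [319. 156.]
[ 0.3861 -0.5368  0.0737] 0.0026 [531. 232.] [364. 131.]
[0.4141 0.3093 0.0844] 0.0002 [166. 231.] [235. 319.]
```

```bash

python3 -m inch '[[[0,0,0.7,0],[0,0,0.9,0],[0,0,0.9,0],[0,0,0.7,0],[0,0,0.35,0],[0,0,0.14,0],[0,0,0,0],[0,0,0,0]]]'
python3 -m inch '[[[0,0,0,0],[0,0,0,0],[0,0,0,0],[0,0,0,0],[0,0,0,0],[0,0,0,0],[0,0,-0.5,0],[0,0,-0.8,0]]]' -1
python3 -m inch '[[[0,0,-0.9,0],[0,0,-0.8,0],[0,0,-0.6,0],[0,0,0,0],[-0.5,0,0,0],[-0.9,0,0,0],[-0.9,0.1,0,0],[-0.9,0.1,0,0]]]'
python3 -m inch '[[[-0.9,0.1,0,0],[-0.9,0.1,0,0],[-0.9,0.1,0,0],[-0.9,0.1,0,0],[-0.9,0.1,0,0],[-0.9,0.1,0,0],[-0.9,0.1,0,0],[-0.9,0.1,0,0]]]' >/dev/null
python3 -m inch '[[[-0.9,0.1,0,0],[-0.9,0.1,0,0],[-0.7,0.1,0,0],[-0.47,0,0,0],[0,0,0,0],[0,0,0,0],[0,0,0,0],[0,0,0,0]]]' 
python3 -m inch '[[[0,0,0,0],[0,0,0,0],[0,0,0,0],[0,0,0,0],[0,0,0,0],[0,0,0,0],[0,0,0,0],[0,0,0,0]]]' >/dev/null
python3 go.py .4667 -.2258 .0785 90
```

```text
time: 47.45
tool_pos: [0.4153, 0.309, 0.0678]
ee_rot: [179.9, -0.0, 90.0]
contact_force: [1.3, -1.3, -0.1]
gripper_width: 0.0365
grip_force: 0.0
time: 48.12
tool_pos: [0.4123, 0.3068, 0.1167]
ee_rot: [-179.6, 0.3, 90.0]
contact_force: [-0.0, -0.1, -0.2]
gripper_width: 0.0132
grip_force: 30.0
time: 48.78
tool_pos: [0.4216, 0.1791, 0.2097]
ee_rot: [-179.9, 0.1, 90.1]
contact_force: [0.4, 0.2, -0.7]
gripper_width: 0.0134
grip_force: 30.0
time: 50.12
tool_pos: [0.4666, -0.225, 0.2107]
ee_rot: [-179.9, -0.0, 90.1]
contact_force: [-0.5, 0.8, -0.8]
gripper_width: 0.0131
grip_force: 30.0
t 50.8 total units xyz [ 0.01 -0.01  3.32] turn units 0.01
```

```bash

python3 -m inch '[[[0,0,0.5,0],[0,0,0.7,0],[0,0,0.7,0],[0,0,0.6,0],[0,0,0.4,0],[0,0,0.25,0],[0,0,0.1,0],[0,0,0.06,0]]]'
python3 -m inch '[[[0,0,0,0],[0,0,0,0],[0,0,0,0],[0,0,0,0],[0,0,0,0],[0,0,0,0],[0,0,0,0],[0,0,0,0]]]'
python3 -m inch '[[[0,0,0,0],[0,0,0,0],[0,0,0,0],[0,0,0,0],[0,0,-0.6,0],[0,0,-0.9,0],[0,0,-0.9,0],[0,0,-0.7,0]]]' -0.5
python3 -m inch '[[[0,0,-0.5,0],[-0.5,-0.5,0,0],[-0.5,-0.8,0,0],[-0.5,-0.8,0,0],[-0.5,-0.8,0,0],[0,-0.5,0,0],[0,0,0,0],[0,0,0,0]]]' 0
python3 - <<'E'
from stems import *
t=snap('top','top4.png');s=snap('side','side4.png')
for x,e,p,q in stems(t,s): print(x.round(4),round(e,4))
a=cv2.imread('pics/top4.png')[140:240,270:450];b=cv2.imread('pics/side4.png')[110:260,220:370]
cv2.imwrite('pics/g.png',np.hstack([cv2.resize(a,(430,239),interpolation=cv2.INTER_CUBIC),cv2.resize(b,(239,239),interpolation=cv2.INTER_CUBIC)]))
np.save('pics/t4.npy',t,allow_pickle=True);np.save('pics/s4.npy',s,allow_pickle=True)
E
```

```text
time: 51.45
tool_pos: [0.4671, -0.2263, 0.0786]
ee_rot: [-180.0, -0.0, 90.0]
contact_force: [-0.1, 0.1, -0.6]
gripper_width: 0.0131
grip_force: 30.0
time: 52.12
tool_pos: [0.467, -0.2263, 0.0788]
ee_rot: [180.0, 0.0, 90.0]
contact_force: [-0.6, -0.3, -0.7]
gripper_width: 0.0136
grip_force: 30.0
time: 52.78
tool_pos: [0.4674, -0.2265, 0.2054]
ee_rot: [179.9, 0.1, 90.0]
contact_force: [0.8, -0.2, 0.3]
gripper_width: 0.0233
grip_force: 0.0
time: 53.45
tool_pos: [0.3306, -0.3065, 0.223]
ee_rot: [179.9, 0.0, 89.9]
contact_force: [0.7, -0.4, -0.6]
gripper_width: 0.0459
grip_force: 0.0
[ 0.5205 -0.2575  0.0936] 0.0001
[ 0.4844 -0.2581  0.0916] 0.0006
[ 0.465  -0.2934  0.0828] 0.0023
[ 0.45   -0.2542  0.1036] 0.0022
[0.4119 0.3836 0.0841] 0.0003
[0.3412 0.3526 0.0846] 0.0001
```

View pics/g.png

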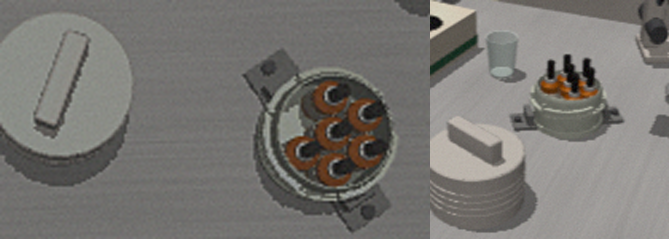

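All six bottles stand in the honeycomb (middle plus five); the lid is at crop (65,85), unmoved. Measuring lid centre, height and bar direction now.

```bash
python3 - <<'E'
from stems import *
t=np.load('pics/t4.npy',allow_pickle=True).item();s=np.load('pics/s4.npy',allow_pickle=True).item()
def rad(v,c0,z,lo,hi,sg=-1):
    g=cv2.GaussianBlur(cv2.cvtColor(v['color'],cv2.COLOR_RGB2GRAY),(3,3),0).astype(np.float32);P=[]
    for a in np.arange(0,360,4):
        d=np.array([np.cos(np.radians(a)),np.sin(np.radians(a))]);rr=np.arange(lo,hi,.0005)
        uv=np.array([proj(v,[*(c0+r*d),z]) for r in rr],np.float32)
        w=cv2.remap(g,uv[:,:1],uv[:,1:],cv2.INTER_LINEAR)[:,0];P.append(c0+rr[np.argmax(sg*np.gradient(w))]*d)
    P=np.array(P)
    for _ in range(6):
        c,r=fit_circ(P);e=abs(np.linalg.norm(P-c,axis=1)-r);P=P[e<max(.001,np.percentile(e,85))]
    return c.round(4),round(r,4),len(P)
c=np.array([.512,-.031])
for z in(.08,.087,.094): print(z,'top',rad(t,c,z,.06,.085),'side',rad(s,c,z,.06,.085))
# bar top face in side view: bright strip; edges of dark flank
g=cv2.cvtColor(s['color'],cv2.COLOR_RGB2GRAY);u,w=proj(s,[.513,-.031,.121]).astype(int)
m=(g[w-20:w+25,u-30:u+30]<130).astype(np.uint8);n,l,st,ce=cv2.connectedComponentsWithStats(m);print([(x.tolist(),) for x in st[1:] if 40<x[4]],u,w)
B=s['color'][w-22:w+28,u-32:u+32,::-1];T=t['color'][155:215,282:346,::-1]
cv2.imwrite('pics/i.png',np.hstack([cv2.resize(B,(384,300),interpolation=cv2.INTER_CUBIC),cv2.resize(T,(384,360),interpolation=cv2.INTER_CUBIC)[:300]]))
print(u-32,w-22)
E
```

```text
0.08 top (array([ 0.5125, -0.0405]), np.float64(0.0696), 33) side (array([ 0.5147, -0.0237]), np.float64(0.0678), 33)
0.087 top (array([ 0.5107, -0.0372]), np.float64(0.0675), 33) side (array([ 0.5146, -0.0219]), np.float64(0.0686), 33)
0.094 top (array([ 0.5123, -0.0425]), np.float64(0.0719), 33) side (array([ 0.518 , -0.0295]), np.float64(0.0745), 33)
[([36, 0, 24, 31, 419],), ([0, 25, 31, 20, 297],)] 264 184
232 162
```

View pics/i.png

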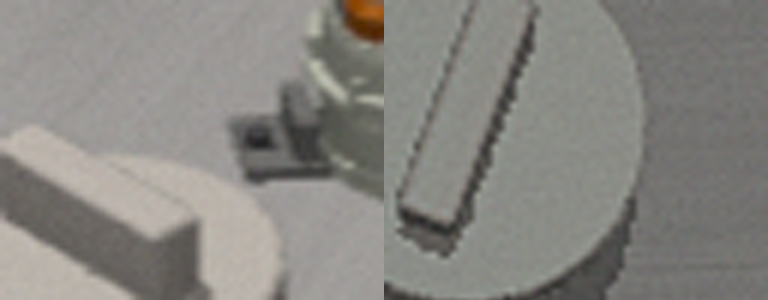

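The lid has been knocked aside: bar now near top pixel (296,173), side pixel (248,196). One fresh close look in both views.

```bash
python3 - <<'E'
from h import *
t=snap('top');s=snap('side')
np.save('pics/t5.npy',t,allow_pickle=True);np.save('pics/s5.npy',s,allow_pickle=True)
A=t['color'][140:210,262:327,::-1];B=s['color'][175:245,214:285,::-1]
cv2.imwrite('pics/j.png',np.hstack([cv2.resize(A,(390,420),interpolation=cv2.INTER_CUBIC),cv2.resize(B,(426,420),interpolation=cv2.INTER_CUBIC)])[:,:800])
E
```

```text
(no output)
```

View pics/j.png

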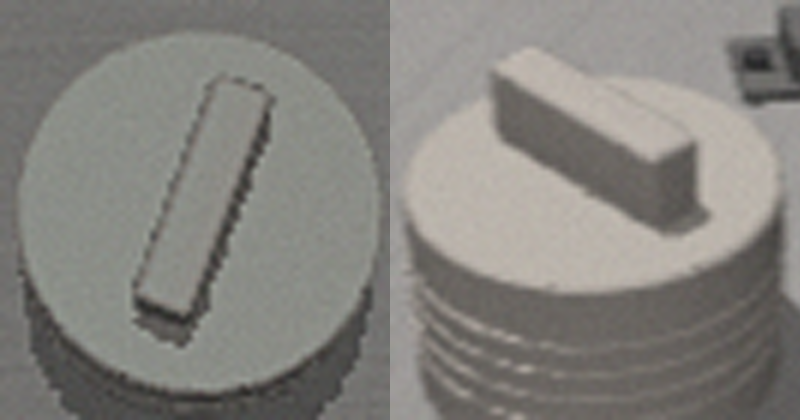

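Bar-top corners are clear in both views: top crop (222,77),(270,97),(137,290),(186,312), side crop (492,70),(533,47),(655,163),(697,140).

```bash
python3 - <<'E'
from h import *
t=np.load('pics/t5.npy',allow_pickle=True).item();s=np.load('pics/s5.npy',allow_pickle=True).item()
T=[(222,77),(270,97),(137,290),(186,312)];S=[(492,70),(533,47),(655,163),(697,140)]
P=[]
for a,b in zip(T,S):
    x,e=tri(t,(a[0]/6+262,a[1]/6+140),s,((b[0]-390)/6+214,b[1]/6+175));P.append(x);print(x.round(4),round(e,4))
P=np.array(P);d=P[0]+P[1]-P[2]-P[3];print(P.mean(0),np.degrees(np.arctan2(d[1],d[0])),np.linalg.norm(d)/2)
print('disc',onz(t,198/6+262,214/6+140,.087))
# ideal coarse
o=manip.observe();print(o['time'],o['tool_pos'],o['ee_rot'],o['qpos'])
# ridge directions
E
```

```text
[0.5823 0.0018 0.1152] 0.0003
[ 0.5737 -0.0158  0.1177] 0.0005
[0.5007 0.0356 0.1159] 0.0011
[0.492  0.0177 0.1172] 0.0009
[0.53718775 0.00982941 0.11651283] -22.394053554827316 0.08829819333176235
disc [0.53480818 0.01129776 0.087     ]
53.65 [ 0.33209696 -0.306158    0.22274656] [1.79972714e+02 7.91220679e-03 9.01107916e+01] [-4.41416116e+01  6.75400414e+00  1.03737579e+02  1.42789977e-02
  6.94833520e+01 -4.42574067e+01]
```

```bash

python3 -m inch '[[[0,0,0,1],[0,0,0,1],[0,0,0,1],[0,0,0,1],[0,0,0,1],[0,0,0,1],[0,0,0,1],[0,0,0,1]]]' >/dev/null
python3 -m inch '[[[0,0,0,1],[0,0,0,1],[0,0,0,1],[0,0,0,1],[0,0,0,1],[0,0,0,1],[0,0,0,1],[0,0,0,1]]]' >/dev/null
python3 -m inch '[[[0,0,0,1],[0,0,0,1],[0,0,0,1],[0,0,0,1],[0,0,0,1],[0,0,0,1],[0,0,0,1],[0,0,0,1]]]' >/dev/null
python3 -m inch '[[[0,0,0,1],[0,0,0,1],[0,0,0,1],[0,0,0,1],[0,0,0,0.04],[0,0,0,0],[0,0,0,0],[0,0,0,0]]]'
python3 go.py .536 .0105 .15 -22
```

```text
time: 56.32
tool_pos: [0.3313, -0.3062, 0.2227]
ee_rot: [180.0, 0.0, -22.0]
contact_force: [0.1, 0.3, 0.1]
gripper_width: 0.0456
grip_force: 0.0
t 56.3 total units xyz [ 1.77 -9.26  1.82] turn units -0.01
```

```bash

python3 -m inch '[[[0.1,-0.5,0,0],[0.17,-0.9,0,0],[0.17,-0.9,0,0],[0.17,-0.9,0,0],[0.17,-0.9,0,0],[0.17,-0.9,0,0],[0.17,-0.9,0,0],[0.17,-0.9,0,0]]]' >/dev/null
python3 -m inch '[[[0.17,-0.9,0,0],[0.17,-0.9,0,0],[0.14,-0.5,0,0],[0,-0.16,0,0],[0,0,0.7,0],[0,0,0.7,0],[0,0,0.4,0],[0,0,0,0]]]' >/dev/null
python3 -m inch '[[[0,0,0,0],[0,0,0,0],[0,0,0,0],[0,0,0,0],[0,0,0,0],[0,0,0,0],[0,0,0,0],[0,0,0,0]]]'
python3 go.py .536 .0105 .091 -22
python3 - <<'E'
from h import *
t=snap('top');s=snap('side','s6.png')
B=s['color'][130:240,195:305,::-1];cv2.imwrite('pics/k.png',cv2.resize(B,(500,500),interpolation=cv2.INTER_CUBIC))
E
```

```text
time: 58.32
tool_pos: [0.5361, 0.0101, 0.1509]
ee_rot: [180.0, -0.0, -22.1]
contact_force: [-0.8, -0.1, -0.3]
gripper_width: 0.0455
grip_force: 0.0
t 58.3 total units xyz [-0.01 -0.01  1.5 ] turn units -0.03
```

View pics/k.png

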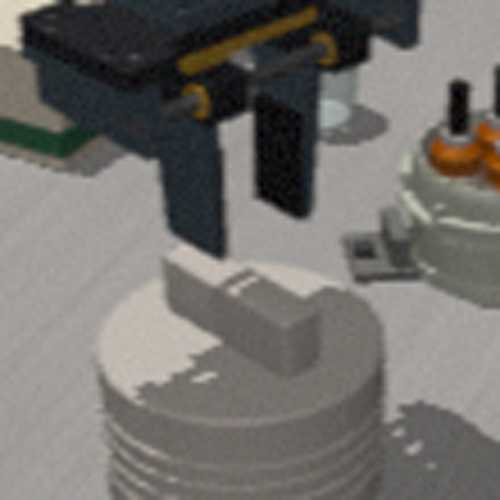

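Fingers straddle the bar well. Grip and lift.

```bash

python3 -m inch '[[[0,0,0.5,0],[0,0,0.5,0],[0,0,0.3,0],[0,0,0.15,0],[0,0,0.05,0],[0,0,0,0],[0,0,0,0],[0,0,0,0]]]'
python3 -m inch '[[[0,0,0,0],[0,0,0,0],[0,0,0,0],[0,0,0,0],[0,0,0,0],[0,0,0,0],[0,0,0,0],[0,0,0,0]]]' -1
python3 -m inch '[[[0,0,-0.3,0],[0,0,-0.6,0],[0,0,-0.8,0],[0,0,-0.8,0],[0,0,-0.8,0],[0,0,-0.4,0],[0,0,0,0],[0,0,0,0]]]' 
python3 -m inch '[[[0,0,0,0],[0,0,0,0],[0,0,0,0],[0,0,0,0],[0,0,0,0],[0,0,0,0],[0,0,0,0],[0,0,0,0]]]' 
python3 go.py .4847 -.257 .24 -22
python3 - <<'E'
from h import *
s=snap('side','s7.png')
B=s['color'][50:250,170:330,::-1];cv2.imwrite('pics/l.png',cv2.resize(B,(480,600),interpolation=cv2.INTER_CUBIC))
E
```

```text
time: 59.08
tool_pos: [0.5369, 0.0101, 0.0917]
ee_rot: [-180.0, -0.1, -22.1]
contact_force: [-0.1, -0.4, 0.1]
gripper_width: 0.0458
grip_force: 0.0
time: 59.75
tool_pos: [0.5365, 0.0103, 0.0911]
ee_rot: [-180.0, -0.0, -22.1]
contact_force: [0.1, 2.2, 3.1]
gripper_width: 0.0239
grip_force: 30.0
time: 60.42
tool_pos: [0.5355, 0.0099, 0.2379]
ee_rot: [179.9, 0.1, -22.1]
contact_force: [0.3, -0.1, -4.5]
gripper_width: 0.0238
grip_force: 30.0
time: 61.08
tool_pos: [0.5361, 0.0101, 0.2387]
ee_rot: [180.0, -0.0, -22.1]
contact_force: [0.2, 0.6, -4.8]
gripper_width: 0.0238
grip_force: 30.0
t 61.1 total units xyz [ 1.32  6.67 -0.03] turn units -0.03
```

View pics/l.png

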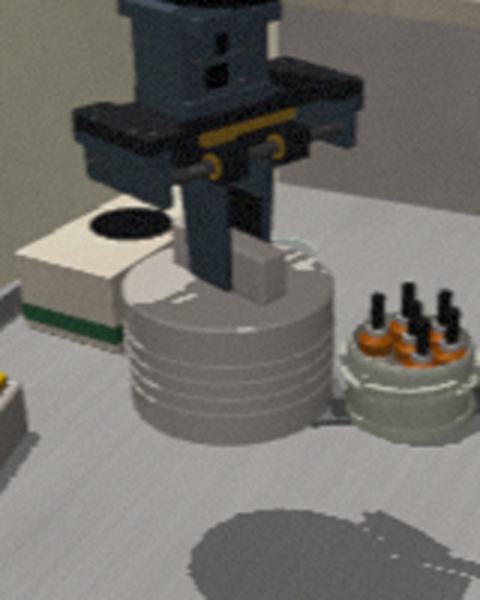

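Lid is held level; disc spans crop columns 122–335 (u 210.7–281.7). Checking its axis offset from the tool.

```bash
python3 - <<'E'
from h import *
s=snap('side');o=manip.observe();x,y,_=o['tool_pos'];a=np.linspace(0,2*np.pi,180)
g=cv2.cvtColor(s['color'],cv2.COLOR_RGB2GRAY)
yw=np.radians(-22)
for d in(-.004,0,.004):
    cx,cy=x+d*np.cos(yw),y+d*np.sin(yw)
    u=np.array([proj(s,[cx+.072*np.cos(k),cy+.072*np.sin(k),z]) for z in(.2347,.148) for k in a]);h=u[:180]
    print(d,h[:,0].min().round(1),h[:,0].max().round(1),'bottom v',u[180:,1].max().round(1))
for r in(155,160): print(r,g[r,204:218].tolist(),g[r,276:290].tolist())
E
```

```text
-0.004 211.6 283.1 bottom v 199.1
0 210.4 281.6 bottom v 198.3
0.004 209.2 280.2 bottom v 197.6
155 [115, 116, 115, 115, 100, 89, 91, 97, 98, 100, 95, 91, 96, 103] [83, 79, 79, 79, 78, 124, 153, 155, 158, 161, 161, 164, 158, 157]
160 [51, 46, 49, 44, 41, 31, 48, 113, 131, 106, 98, 97, 91, 96] [81, 85, 78, 84, 90, 131, 158, 158, 157, 158, 156, 141, 93, 79]
```

```bash

python3 -m inch '[[[0.1,0.4,0,0],[0.14,0.7,0,0],[0.14,0.7,0,0],[0.14,0.7,0,0],[0.14,0.7,0,0],[0.14,0.7,0,0],[0.14,0.7,0,0],[0.14,0.7,0,0]]]' >/dev/null
python3 -m inch '[[[0.14,0.7,0,0],[0.1,0.4,0,0],[0,0.2,0,0],[0,0.07,0,0],[0,0,0,0],[0,0,0,0],[0,0,0,0],[0,0,0,0]]]' >/dev/null
python3 -m inch '[[[0,0,0,0],[0,0,0,0],[0,0,0,0],[0,0,0,0],[0,0,0,0],[0,0,0,0],[0,0,0,0],[0,0,0,0]]]'
python3 go.py .4847 -.257 .162 -22
python3 - <<'E'
from h import *
s=snap('side','s8.png')
B=s['color'][40:220,240:380,::-1];cv2.imwrite('pics/m.png',cv2.resize(B,(467,600),interpolation=cv2.INTER_CUBIC))
E
```

```text
time: 63.18
tool_pos: [0.4845, -0.257, 0.2387]
ee_rot: [180.0, -0.0, -22.1]
contact_force: [0.3, -1.4, -3.5]
gripper_width: 0.0236
grip_force: 30.0
t 63.2 total units xyz [ 0.   -0.    1.92] turn units -0.03
```

View pics/m.png

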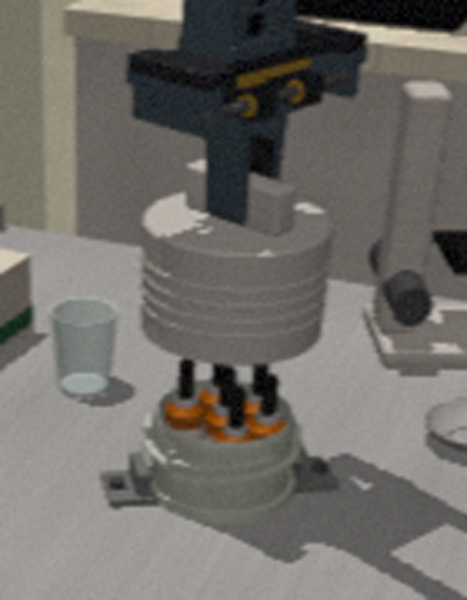

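Lid is above the canister, about coaxial. Lower gently, watching force.

```bash

python3 -m inch '[[[0,0,0.3,0],[0,0,0.5,0],[0,0,0.5,0],[0,0,0.4,0],[0,0,0.2,0],[0,0,0,0],[0,0,0,0],[0,0,0,0]]]'
python3 -m inch '[[[0,0,0.05,0],[0,0,0.05,0],[0,0,0.05,0],[0,0,0.05,0],[0,0,0,0],[0,0,0,0],[0,0,0,0],[0,0,0,0]]]'
```

```text
time: 63.9
tool_pos: [0.4854, -0.2574, 0.164]
ee_rot: [180.0, -0.1, -22.1]
contact_force: [0.6, -0.5, -3.6]
gripper_width: 0.0241
grip_force: 30.0
time: 64.57
tool_pos: [0.4846, -0.257, 0.1548]
ee_rot: [180.0, -0.0, -22.1]
contact_force: [0.1, -0.5, -4.4]
gripper_width: 0.024
grip_force: 30.0
```

```bash

python3 -m inch '[[[0,0,0.05,0],[0,0,0.05,0],[0,0,0,0],[0,0,0,0],[0,0,0,0],[0,0,0,0],[0,0,0,0],[0,0,0,0]]]'
python3 -m inch '[[[0,0,0.05,0],[0,0,0,0],[0,0,0,0],[0,0,0,0],[0,0,0,0],[0,0,0,0],[0,0,0,0],[0,0,0,0]]]'
python3 -m inch '[[[0,0,0.05,0],[0,0,0,0],[0,0,0,0],[0,0,0,0],[0,0,0,0],[0,0,0,0],[0,0,0,0],[0,0,0,0]]]'
```

```text
time: 65.23
tool_pos: [0.4845, -0.2569, 0.1508]
ee_rot: [180.0, -0.0, -22.1]
contact_force: [0.1, 0.2, -3.8]
gripper_width: 0.0236
grip_force: 30.0
time: 65.9
tool_pos: [0.4846, -0.2569, 0.1488]
ee_rot: [180.0, -0.0, -22.1]
contact_force: [-0.6, -0.8, -3.8]
gripper_width: 0.0239
grip_force: 30.0
time: 66.57
tool_pos: [0.4845, -0.2569, 0.1468]
ee_rot: [180.0, -0.0, -22.1]
contact_force: [-0.5, 0.8, -4.6]
gripper_width: 0.0239
grip_force: 30.0
```

```bash

python3 -m inch '[[[0,0,0.05,0],[0,0,0,0],[0,0,0,0],[0,0,0,0],[0,0,0,0],[0,0,0,0],[0,0,0,0],[0,0,0,0]]]'
python3 -m inch '[[[0,0,0.04,0],[0,0,0,0],[0,0,0,0],[0,0,0,0],[0,0,0,0],[0,0,0,0],[0,0,0,0],[0,0,0,0]]]'
```

```text
time: 67.23
tool_pos: [0.4847, -0.2571, 0.146]
ee_rot: [180.0, -0.1, -22.1]
contact_force: [-2.3, 1.0, 6.1]
gripper_width: 0.0236
grip_force: 30.0
time: 67.9
tool_pos: [0.4848, -0.2571, 0.1459]
ee_rot: [180.0, -0.1, -22.1]
contact_force: [-4.3, 2.0, 14.0]
gripper_width: 0.0237
grip_force: 30.0
```

```bash
cat > hgt.py <<'E'
from h import *
import os,sys
s=snap('side');g=cv2.cvtColor(s['color'],cv2.COLOR_RGB2GRAY)
C=[.4847,-.257]
f=np.array([.2-.4847,.65+.257]);f=f/np.linalg.norm(f)*.072   # front of lid towards the side camera
P=lambda z:proj(s,[C[0]+f[0],C[1]+f[1],z])
if not os.path.exists('ref.npy') or len(sys.argv)>1: np.save('ref.npy',g)
r=np.load('ref.npy');a=P(.055+.08);b=P(.055)
u0,u1=int(a[0])-22,int(a[0])+22;v0,v1=int(a[1]),int(b[1])+6
T=r[v0:v1,u0:u1];m=cv2.matchTemplate(g[v0-20:v1+20,u0-4:u1+4],T,cv2.TM_CCOEFF_NORMED)
_,mx,_,l=cv2.minMaxLoc(m);c=m[:,l[0]];k=l[1];d=0
if 0<k<len(c)-1: d=.5*(c[k-1]-c[k+1])/(c[k-1]-2*c[k]+c[k+1])
px=k+d-20;sc=(P(.045)[1]-P(.055)[1])/10
o=manip.observe();print('t %.1f lid sank %.1f mm (score %.2f, %.2f px/mm) du %d yaw %.1f'%(o['time'],px/sc,mx,sc,l[0]-4,o['ee_rot'][2]),'F',o['contact_force'].round(1),'M',o['moment'].round(2))
E
python3 hgt.py new
python3 -m inch '[[[0,0,-0.05,0],[0,0,0,0],[0,0,0,0],[0,0,-0.07,0],[0,0,0,0],[0,0,0,0],[0,0,0,0],[0,0,0,0]]]' -0.36
python3 hgt.py
```

```text
t 68.0 lid sank 0.0 mm (score 1.00, 0.32 px/mm) du 0 yaw -22.1 F [-4.5  1.9 13.5] M [ 0.65  0.98 -0.  ]
time: 68.62
tool_pos: [0.4845, -0.2569, 0.1478]
ee_rot: [180.0, 0.0, -22.1]
contact_force: [1.1, -0.4, 0.7]
gripper_width: 0.0293
grip_force: 0.0
t 68.7 lid sank -0.0 mm (score 0.92, 0.32 px/mm) du 0 yaw -22.1 F [0.6 0.4 0.7] M [-0.01  0.04 -0.05]
```

```bash

python3 -m inch '[[[0,0,0,-0.7],[0,0,0,-0.7],[0,0,0,-0.7],[0,0,0,-0.7],[0,0,0,-0.7],[0,0,0,-0.7],[0,0,0,-0.7],[0,0,0,-0.7]]]' | grep -E "tool_pos|force"
python3 hgt.py
python3 -m inch '[[[0,0,0,-0.7],[0,0,0,-0.7],[0,0,0,-0.7],[0,0,0,-0.7],[0,0,0,-0.7],[0,0,0,-0.7],[0,0,0,-0.7],[0,0,0,-0.7]]]' | grep -E "tool_pos|force"
python3 hgt.py
```

```text
tool_pos: [0.4847, -0.2571, 0.148]
contact_force: [0.1, 0.5, 2.4]
grip_force: 5.7
t 69.4 lid sank 3.6 mm (score 0.72, 0.32 px/mm) du -1 yaw 0.5 F [0.3 0.2 0.9] M [-0.09 -0.04 -0.09]
tool_pos: [0.4851, -0.2581, 0.1499]
contact_force: [-1.7, -2.2, 10.4]
grip_force: 16.8
t 70.1 lid sank 2.9 mm (score 0.79, 0.32 px/mm) du 0 yaw 22.7 F [-2.  -1.9  8.3] M [-0.36  0.4  -0.63]
```

```bash

python3 -m inch '[[[0,0,-0.1,0],[0,0,0,0],[0,0,0,-0.5],[0,0,0,-0.5],[0,0,0,-0.5],[0,0,0,-0.5],[0,0,0,-0.5],[0,0,0,0]]]' | grep -E "tool_pos|force"
python3 hgt.py
python3 -m inch '[[[0,0,0,-0.5],[0,0,0,-0.5],[0,0,0,-0.5],[0,0,0,-0.5],[0,0,0,-0.5],[0,0,0,0],[0,0,0,0],[0,0,0,0]]]' | grep -E "tool_pos|force"
python3 hgt.py
python3 -m inch '[[[0,0,0,-0.5],[0,0,0,-0.5],[0,0,0,-0.5],[0,0,0,-0.5],[0,0,0,-0.5],[0,0,0,0],[0,0,0,0],[0,0,0,0]]]' | grep -E "tool_pos|force"
python3 hgt.py
```

```text
tool_pos: [0.4854, -0.2578, 0.1532]
contact_force: [-0.7, -1.9, 5.8]
grip_force: 9.3
t 70.8 lid sank 2.4 mm (score 0.78, 0.32 px/mm) du 0 yaw 32.6 F [-1.8 -1.8  5.7] M [-0.42  0.17 -0.47]
tool_pos: [0.4858, -0.2585, 0.1541]
contact_force: [-2.6, -3.2, 9.8]
grip_force: 12.3
t 71.5 lid sank 0.9 mm (score 0.78, 0.32 px/mm) du 0 yaw 42.5 F [-0.7 -2.6  9.7] M [-0.61  0.24 -0.61]
tool_pos: [0.4863, -0.2589, 0.1549]
contact_force: [-2.0, -4.0, 12.5]
grip_force: 15.4
t 72.2 lid sank 0.4 mm (score 0.79, 0.32 px/mm) du 0 yaw 52.5 F [-1.3 -2.4 12.1] M [-0.59  0.21 -0.71]
```

```bash

python3 -m inch '[[[0,0,-0.06,-0.5],[0,0,0,-0.5],[0,0,0,-0.5],[0,0,0,-0.5],[0,0,0,-0.5],[0,0,0,0],[0,0,0,0],[0,0,0,0]]]' | grep -E "tool_pos|force"
python3 hgt.py
python3 -m inch '[[[0,0,-0.03,-0.5],[0,0,0,-0.5],[0,0,0,-0.5],[0,0,0,-0.5],[0,0,0,-0.5],[0,0,0,0],[0,0,0,0],[0,0,0,0]]]' | grep -E "tool_pos|force"
python3 hgt.py
python3 -m inch '[[[0,0,0,-0.5],[0,0,0,-0.5],[0,0,0,-0.5],[0,0,0,-0.5],[0,0,0,-0.5],[0,0,0,0],[0,0,0,0],[0,0,0,0]]]' | grep -E "tool_pos|force"
python3 hgt.py
```

```text
tool_pos: [0.486, -0.2585, 0.156]
contact_force: [0.3, -2.9, 5.7]
grip_force: 11.2
t 73.0 lid sank -0.1 mm (score 0.83, 0.32 px/mm) du 0 yaw 62.6 F [ 0.5 -3.5  6.6] M [-0.7  -0.11 -0.52]
tool_pos: [0.4845, -0.2567, 0.1553]
contact_force: [0.4, -0.5, 0.7]
grip_force: 0.1
t 73.7 lid sank 12.2 mm (score 0.67, 0.32 px/mm) du 1 yaw 72.6 F [ 0.2 -0.  -0.2] M [-0.04 -0.1  -0.03]
tool_pos: [0.4848, -0.2571, 0.1555]
contact_force: [1.3, -1.4, -0.7]
grip_force: 2.5
t 74.4 lid sank 12.5 mm (score 0.67, 0.32 px/mm) du 1 yaw 82.6 F [ 2.  -2.2 -0.4] M [-0.37 -0.3  -0.1 ]
```

Lid dropped 12 mm into the thread start at yaw ≈70. Lower onto the bar (still loose) and turn forward.

```bash

python3 -m inch '[[[0,0,0.1,0.7],[0,0,0.1,0.7],[0,0,0.1,0.7],[0,0,0.08,0],[0,0,0,0],[0,0,0,0],[0,0,0,0],[0,0,0,0]]]' | grep -E "tool_pos|force"
python3 hgt.py
python3 -m inch '[[[0,0,0,0.7],[0,0,0,0.7],[0,0,0,0.7],[0,0,0,0.7],[0,0,0,0.7],[0,0,0,0.7],[0,0,0,0.7],[0,0,0,0.7]]]' | grep -E "tool_pos|force"
python3 hgt.py
python3 -m inch '[[[0,0,0,0.7],[0,0,0,0.7],[0,0,0,0.7],[0,0,0,0.7],[0,0,0,0.7],[0,0,0,0.7],[0,0,0,0.7],[0,0,0,0.7]]]' | grep -E "tool_pos|force"
python3 hgt.py
```

```text
tool_pos: [0.4846, -0.2569, 0.1406]
contact_force: [0.4, -0.2, -0.1]
grip_force: 0.0
t 75.1 lid sank 12.2 mm (score 0.66, 0.32 px/mm) du 1 yaw 74.3 F [-1.  -0.2  0.9] M [ 0.   -0.14 -0.01]
tool_pos: [0.4853, -0.257, 0.1407]
contact_force: [1.9, 0.4, -0.2]
grip_force: 5.0
t 75.8 lid sank 11.8 mm (score 0.66, 0.32 px/mm) du 1 yaw 51.7 F [ 2.6  0.4 -0.3] M [ 0.03 -0.38  0.06]
tool_pos: [0.4843, -0.2569, 0.1399]
contact_force: [1.7, -1.6, -3.3]
grip_force: 2.0
t 76.5 lid sank 12.8 mm (score 0.66, 0.32 px/mm) du 1 yaw 29.3 F [ 0.5 -0.9 -1.6] M [-0.19 -0.1   0.04]
```

```bash

python3 -m inch '[[[0,0,0,0.7],[0,0,0,0.7],[0,0,0,0.7],[0,0,0,0.7],[0,0,0,0.7],[0,0,0,0.7],[0,0,0,0.7],[0,0,0,0]]]' | grep -E "tool_pos|force"
python3 hgt.py
python3 -m inch '[[[0,0,0,0.6],[0,0,0,0.6],[0,0,0,0.6],[0,0,0,0.6],[0,0,0,0.6],[0,0,0,0.6],[0,0,0,0],[0,0,0,0]]]' | grep -E "tool_pos|force"
python3 hgt.py
python3 -m inch '[[[0,0,0,0.5],[0,0,0,0.5],[0,0,0,0.5],[0,0,0,0.5],[0,0,0,0.5],[0,0,0,0],[0,0,0,0],[0,0,0,0]]]' | grep -E "tool_pos|force"
python3 hgt.py
```

```text
tool_pos: [0.4846, -0.257, 0.1403]
contact_force: [-0.5, -0.3, 0.1]
grip_force: 0.4
t 77.3 lid sank 15.5 mm (score 0.65, 0.32 px/mm) du 1 yaw 10.0 F [ 1.1 -0.3 -0.8] M [-0.11 -0.08  0.01]
tool_pos: [0.4847, -0.2572, 0.1405]
contact_force: [1.6, -0.3, 0.3]
grip_force: 0.5
t 78.0 lid sank 16.0 mm (score 0.62, 0.32 px/mm) du 0 yaw -4.4 F [ 0.3 -0.5 -0.4] M [-0.15 -0.08  0.01]
tool_pos: [0.4846, -0.2572, 0.1406]
contact_force: [-0.4, -1.2, -1.1]
grip_force: 0.6
t 78.7 lid sank 18.3 mm (score 0.64, 0.32 px/mm) du 1 yaw -14.5 F [ 1.1 -1.2  0.2] M [-0.18 -0.03  0.04]
```

```bash

python3 -m inch '[[[0,0,0,0.5],[0,0,0,0.5],[0,0,0,0.5],[0,0,0,0.5],[0,0,0,0.5],[0,0,0,0],[0,0,0,0],[0,0,0,0]]]' | grep -E "tool_pos|force"
python3 hgt.py
python3 -m inch '[[[0,0,0,0.4],[0,0,0,0.4],[0,0,0,0.4],[0,0,0,0.4],[0,0,0,0],[0,0,0,0],[0,0,0,0],[0,0,0,0]]]' | grep -E "tool_pos|force"
python3 hgt.py
python3 -m inch '[[[0,0,0,0.4],[0,0,0,0.4],[0,0,0,0.4],[0,0,0,0.4],[0,0,0,0],[0,0,0,0],[0,0,0,0],[0,0,0,0]]]' | grep -E "tool_pos|force"
python3 hgt.py
```

```text
tool_pos: [0.4845, -0.2571, 0.1405]
contact_force: [0.1, -0.7, -2.0]
grip_force: 1.0
t 79.4 lid sank 18.2 mm (score 0.65, 0.32 px/mm) du 0 yaw -24.5 F [-0.2 -0.5 -1.7] M [-0.09 -0.02  0.06]
tool_pos: [0.4847, -0.2574, 0.1406]
contact_force: [1.1, -3.0, 0.0]
grip_force: 39.4
t 80.1 lid sank 18.3 mm (score 0.62, 0.32 px/mm) du 0 yaw -30.8 F [ 2.7 -2.8 -0.7] M [-0.5  -0.58  1.92]
tool_pos: [0.485, -0.2574, 0.1408]
contact_force: [1.7, -3.2, 2.0]
grip_force: 46.0
t 80.8 lid sank 18.3 mm (score 0.62, 0.32 px/mm) du 0 yaw -37.3 F [ 1.3 -2.4  2.3] M [-0.55 -0.41  2.75]
```

```bash

python3 -m inch '[[[0,0,0,-0.7],[0,0,0,-0.7],[0,0,0,-0.7],[0,0,0,-0.2],[0,0,0,0],[0,0,0,0],[0,0,0,0],[0,0,0,0]]]'
python3 -m inch '[[[0,0,0.1,0],[0,0,0.1,0],[0,0,0.1,0],[0,0,0.03,0],[0,0,0,0],[0,0,0,0],[0,0,0,0],[0,0,0,0]]]' -0.2 | grep -E "tool_pos|force"
python3 -m inch '[[[0,0,0.05,0],[0,0,0,0],[0,0,0,0],[0,0,0,0],[0,0,0.03,0],[0,0,0,0],[0,0,0,0],[0,0,0,0]]]' | grep -E "tool_pos|force"; python3 hgt.py
```

```text
time: 81.52
tool_pos: [0.4841, -0.257, 0.1406]
ee_rot: [180.0, 0.0, -28.3]
contact_force: [-1.9, -4.2, 4.6]
gripper_width: 0.0295
grip_force: 26.5
tool_pos: [0.4846, -0.2569, 0.1273]
contact_force: [0.7, -0.2, -0.2]
grip_force: 0.0
tool_pos: [0.4847, -0.257, 0.1247]
contact_force: [-0.4, 1.1, 5.2]
grip_force: 2.7
t 82.9 lid sank 18.1 mm (score 0.62, 0.32 px/mm) du 0 yaw -28.1 F [-0.2  0.5  4.2] M [ 0.2   0.31 -0.04]
```

Tips touch the cup top at 0.1247 m → lid edge ≈ 37.7 mm: home. Open, retreat, check the scene numerically.

```bash

python3 -m inch '[[[0,0,-0.05,0],[0,0,0,0],[0,0,0,0],[0,0,-0.3,0],[0,0,-0.5,0],[0,0,-0.7,0],[0,0,-0.7,0],[0,0,-0.4,0]]]' 0.1 
python3 -m inch '[[[-0.4,0,0,0],[-0.8,0,0,0],[-0.8,0,0,0],[-0.4,0,0,0],[0,0,0,0],[0,0,0,0],[0,0,0,0],[0,0,0,0]]]' 
python3 hgt.py
python3 - <<'E'
from stems import *
t=snap('top');s=snap('side');r=np.load('pics/top1.npy',allow_pickle=True).item()
for n,p,z,k in(('pot',(204,175),.058,12),('cassette',(201,238),0,14)):
    u,v=p;T=r['color'][v-k:v+k,u-k:u+k];m=cv2.matchTemplate(t['color'][v-k-8:v+k+8,u-k-8:u+k+8],T,cv2.TM_CCOEFF_NORMED);print(n,cv2.minMaxLoc(m)[1::2])
# level: lid lower/upper silhouette left vs right in side view
g=cv2.GaussianBlur(cv2.cvtColor(s['color'],cv2.COLOR_RGB2GRAY),(3,3),0)
E
```

```text
time: 83.57
tool_pos: [0.4854, -0.2574, 0.2327]
ee_rot: [180.0, -0.2, -28.1]
contact_force: [-0.1, -0.1, -0.1]
gripper_width: 0.0507
grip_force: 0.0
time: 84.23
tool_pos: [0.4009, -0.2123, 0.2299]
ee_rot: [180.0, -0.0, -28.1]
contact_force: [-0.3, -0.3, 1.2]
gripper_width: 0.0501
grip_force: 0.0
t 84.3 lid sank 18.1 mm (score 0.59, 0.32 px/mm) du 0 yaw -28.1 F [ 0.4  0.6 -0.1] M [ 0.06  0.04 -0.02]
pot (0.9939246773719788, (8, 8))
cassette (0.9816280007362366, (8, 8))
```

```bash
python3 -m inch '[[[0,0,0,0],[0,0,0,0],[0,0,0,0],[0,0,0,0],[0,0,0,0],[0,0,0,0],[0,0,0,0],[0,0,0,0]]]' >/dev/null; python3 hgt.py; python3 -c "
from workcell import manip
print(manip.finish_job())"
```

```text
t 85.1 lid sank 18.1 mm (score 0.60, 0.32 px/mm) du 0 yaw -28.1 F [ 0.8 -0.1 -0.3] M [ 0.12  0.04 -0.02]
the job is handed in; nothing more can be done
None
```

The job was handed in at about 85 s: all six amber bottles are packed in the honeycomb and the lid is screwed home (lower edge measured at about 37.7 mm against the expected 37.5 mm), with the pot and cassette unmoved; I did not measure the lid's level separately.

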